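Sanitise the shift's body cameras

TASK

Put all the body-worn cameras lying on the desk through the sanitiser: press its red pedal right down so that the amber lid stands fully open, lay every camera side by side on the cabinet floor (none on top of another), then ease the pedal gently back up, taking a second or two, until the lid is fully shut. With the lid shut, wind the brass timer key clockwise, in several turns, until it is fully wound. Work the lid only by the pedal without touching the lid itself, and leave the other things on the desk where they are.

Things in the scene. Friction and masses are not known exactly. Their poses are not given: they have to be found in the camera images.
- unit: Sanitising cabinet, fixed: white open-topped box 242 mm (its x) by 249 mm (its y), rim 110 mm above the desk, walls 6 mm. Origin: centre of its underside, on the desk. Its -x side (front) faces roughly the robot; the lid hinges on its far (+x) rim, the pedal sticks out of its -y side; a grey timer housing (90 by 70 mm, 110 mm high) stands against its +y side.
- cabinet_floor (a point): Centre of the cabinet's metal inner floor, 65 mm above the desk; axes as the cabinet. The inside is 230 mm (x) by 237 mm (y) and 45 mm deep, plain, without dividers: room for four cameras two by two.
- lid (a joint): Amber lid with black edges, 8 mm thick, hinged on the cabinet's far (+x) rim; 0 rad shut, 1.70 rad fully open (just past upright). It is driven by the pedal's linkage (4.7 rad of lid per rad of pedal) and moves only with it.
- pedal (a joint): Pedal lever; 0 rad up (lid shut), 0.36 rad fully down (lid open). Hinge line along the cabinet's x, at its y = -106 mm, 55 mm above the desk; the pad is 120 mm from it towards -y, 0.20 rad above level when up, 0.16 rad below when down. Friction, no spring: it stays where it is left. About 10 to 18 N on the pad presses it down, up to about 10 N lifts it back.
- pedal_pad (a point): Centre of the pedal's red pad: 36 mm along the cabinet's x, 34 mm along the lever, 14 mm thick; moves with the pedal. At the cabinet's x = -60 mm; about 79 mm above the desk when up, 36 mm when down. About 84 mm clear of the cabinet's side, so that the rising lid passes a gripper that presses it; can be pinched across its 36 mm.
- key (a joint): Brass wing key of the clockwork timer, on top of the timer housing. The value grows as it turns clockwise seen from above: 0 run down, 5.4 rad fully wound, at a stop; starts at 0 to 0.9. At 0 the wing lies along the cabinet's x, red end to the front (-x). A spring and friction resist (0.06 to 0.1 N m), and it stays where it is left, so it can be wound in several grips.
- key_grip (a point): Centre of the key's wing, on its vertical turning axis, 150 mm above the desk. The wing is 52 mm long, 10 mm thick, 42 mm high (127 to 169 mm above the desk); this point's x axis lies along the wing and turns with it. A red mark on the white dial shows where the key's red end points when fully wound.
- cam1_c (a point): Body-worn camera with yellow band: black block 95 mm long (x), 54 mm wide (y), 28 mm thick (z), 0.11 to 0.18 kg, lying flat on the desk, lens up (lens ring 4 mm proud). The point is the block's centre, 14 mm above what it lies on. May be absent.
- cam2_c (a point): Body-worn camera with blue band: black block 95 mm long (x), 54 mm wide (y), 28 mm thick (z), 0.11 to 0.18 kg, lying flat on the desk, lens up (lens ring 4 mm proud). The point is the block's centre, 14 mm above what it lies on. May be absent.
- cam3_c (a point): Body-worn camera with green band: black block 95 mm long (x), 54 mm wide (y), 28 mm thick (z), 0.11 to 0.18 kg, lying flat on the desk, lens up (lens ring 4 mm proud). The point is the block's centre, 14 mm above what it lies on. May be absent.
- cam4_c (a point): Body-worn camera with orange band: black block 95 mm long (x), 54 mm wide (y), 28 mm thick (z), 0.11 to 0.18 kg, lying flat on the desk, lens up (lens ring 4 mm proud). The point is the block's centre, 14 mm above what it lies on. May be absent.
- tin: Bystander, leave it alone: steel tin 48 mm across, 22 mm high, standing among the cameras. Origin at the centre of its underside.
- mug: Bystander, leave it alone: blue mug, 80 mm across, 90 mm high. Origin at the centre of its underside.
- stapler: Bystander, leave it alone: red and black stapler, 140 mm long, 40 mm high. Origin at the centre of its underside.
- torch: Bystander, leave it alone: black torch lying, 190 mm long, 46 mm thick. Origin at the centre of its underside.
- gel: Bystander, leave it alone: bottle of hand gel, 60 mm across, 150 mm high. Origin at the centre of its underside.
Things that resemble listed ones, but are neither listed nor needed, are in the scene too. What is shaped like the part that bears cam2_c but pink, purple or white is not meant.

How it is judged:
By the outcome, as a careful person would: the job done as asked, in the order asked, and still so for the second after the job is handed in, with the robot touching nothing.
Of cam1, cam2, cam3, cam4 only 3 to 4 are there at a start; the rules pass over those that are not, and their reading is None.
At some moment in a run one of cam1, cam2, cam3, cam4 may be knocked a few centimetres aside while the robot is not near it.
Once in a run the grip may slacken for a moment while it holds something.
It also fails if it takes over 210 s, if anything falls off the work surface, if the arm or the gripper's body presses on something with over 40 N, if the wrist force passes 120 N, or if a joint passes its speed limit or range.

ROBOT

A 7-joint arm with a two-finger parallel gripper is mounted at the origin on the work surface. World frame = base frame: x ahead of the robot, y to its left, z up, the work surface at z = 0. Lengths are in m, angles in rad, forces in N, time in s.
With the tool pointing down it reaches from about 0.425 to 0.95 m from the base axis. Payload 4.7 kg.
Tool frame: the origin (TCP) lies at the very end of the fingers, on their centre line; the grasp point (between the pads) lies 19 mm behind it; z points along the fingers, y is the direction in which the jaws open and shut (so a half turn about z gives the same grasp; the last joint's range is limited). The gripper opens to 87 mm and grips with 3 to 60 N. Pads are 19 mm wide; open, the fingers measure 117 mm over their backs; the gripper's body (75 mm by 190 mm) begins 51 mm behind the grasp point.
Start: joints at [1.285, 0.469, -0.049, 1.532, 0.024, 1.141, -0.082], TCP at [0.171, -0.653, 0.223] pointing down, gripper open.
Joint ranges: [-2.59, 2.59], [-0.33, 1.99], [-1.39, 1.29], [0.1, 2.45], [-1.04, 4.18], [0.21, 1.99], [-2.66, 2.66]. Speed limits (rad/s): [2.57, 2.57, 3.14, 3.14, 3.14, 3.14, 3.14].

INTERFACE

Orientations are given as a unit quaternion [x, y, z, w].
In Python, from bench import robot gives the robot as it stands. The module is installed in compiled form; this text tells all that it offers.
- The arm moves only by the tool send_rows, never from a script. Its argument "moves" is a list of rows, each an object of numbers: "tx", "ty", "tz": the shift along the tool's x, y, z in mm; "twist": the turn about the tool's z in degrees. A call has 1 to 10 rows; each row is the pose to reach, as a shift and turn from the pose commanded when the call began, along the tool's axes at that moment; what a row does not reach only later rows make up. A row lasts 1/10 s, in which the tool goes at most 50 mm and 8.59 degrees, less where a joint would pass 70% of its speed; a pose out of reach is approached as far as the arm can. A call with a gripper value outside its range is refused whole. "hand" is the finger opening in mm, from 0 to 87, set as the call begins (left out, the last holds). The fingers move at their own pace and stop on an object; the grip force is fixed at half the most. Time passes only in rows, so rows that repeat a pose let the fingers close. It gives the time, the measured TCP pose, the force and the opening at its end, in the units of the state.
- robot.read_state(): the state, without advancing time (a new reading comes with each control period).
- robot.grab_frame(name): name is "side" or "top"; returns a dict with "color" (480x640x3 uint8, red, green, blue), "fx", "fy", "cx", "cy" (pixels), "R" (3x3) and "t" (3): a world point X has camera coordinates R X + t. Camera axes: x right, y down, z forward; pixel columns grow to the right and rows downward; lengths in m; the calibration is good to about 2 mm. A picture is of the moment at which its call begins. There is no depth.
- robot.job_done(): hands the job in, once; it reports no verdict.
Trained networks look in the newest picture that a camera, given by its name, has taken for a name from the list of things; names that differ only in an ending like _2 or _b are one class to them, and where a whole thing is asked for, a point or a joint stands for the part that bears it (a point fixed in the world has none). Each returns a list of dicts, best first, with "confidence" (0 to 1); they miss things now and then, are a little off and sometimes report something else, mostly with a low value. They report only what shows in the picture. A call takes as long as a camera call. They do not tell look-alikes from the thing itself.
- robot.regions_of(camera, name): "mask" (480x640 bool, what is visible of it) and "extent" ([centre column, centre row, width, height] in pixels, round what is visible of it).
The state is a dict: "time_s": time; "joints": joint angles; "qvel": joint speeds; "effort": joint torques, N m; "eef_pos": TCP position; "tool_rot": TCP orientation; "contact_force": force on the tool from outside, world axes, zero at the start; "ft_torque": the same for the moment, N m; "finger_gap": opening from 0.0 (shut) to 1.0 (fully open).
Only numpy, scipy, OpenCV 4.12 (cv2) and the standard library are available. Lean on these libraries where they do the work, as an engineer would, in place of code of your own. Each camera call takes 0.05 s, during which the arm holds its last target. There are 200 camera calls.

## Working session

There is one attempt and no reset: what is moved stays moved. The work goes in short steps, Python scripts to look and compute and a tool call to move; the robot and the scene stay as the last step left them, time stands still between calls to the robot, and variables do not carry over. Pictures are saved under pics/ and viewed, about 12 in all and at most 16, crops included, and the job is handed in when it is done.

Besides the shell and the picture viewer there is one more tool, called after "Request:" as name(argument=value, ...), one argument or row to a line, values as JSON. send_rows: Moves the arm, as the interface text tells. Its arguments: {"type":"object","properties":{"moves":{"type":"array"},"hand":{"type":"number"}},"required":["moves"]}

```bash
mkdir -p pics; ls
python3 - <<'E'
from bench import robot
import cv2, json
print(robot.read_state())
for n in ("top","side"):
    f=robot.grab_frame(n); cv2.imwrite(f"pics/{n}0.png",f["color"][:,:,::-1])
    print(n,f["fx"],f["fy"],f["cx"],f["cy"],f["R"],f["t"])
E
```

```text
pics
{'time_s': 0.0, 'joints': array([ 1.28508041,  0.4694683 , -0.04859816,  1.53370462,  0.02410476,
        1.14095786, -0.08231854]), 'qvel': array([ 0.00080194, -0.00092832,  0.00114146, -0.00028063,  0.0022133 ,
        0.00071505,  0.00174096]), 'effort': array([ 6.18433460e-04, -5.07979631e+01, -8.05075443e-02, -2.36156577e+01,
       -6.14232221e-02,  3.81086231e-02,  1.73750632e-04]), 'eef_pos': array([ 0.1713112 , -0.65228376,  0.22147679]), 'tool_rot': array([ 9.91765383e-01,  1.28064329e-01, -1.61201116e-04, -9.62739486e-04]), 'contact_force': array([ 0.05140836,  0.05847349, -0.06503946]), 'ft_torque': array([0.02203069, 0.01632851, 0.02040525]), 'finger_gap': 0.9984496492171403}
top 621.2182419912399 621.2182419912399 325.13713059891643 235.6183040201518 [[ 0.02186412 -0.99965154  0.01479068]
 [-0.98708983 -0.02393258 -0.15836949]
 [ 0.15866828 -0.01113712 -0.98726913]] [-0.01659344  0.53775577  1.67596984]
side 598.4301651788669 598.4301651788669 308.7865698133686 229.47885614272096 [[-0.6774648  -0.73555367 -0.00149681]
 [-0.45495413  0.42062231 -0.78491631]
 [ 0.57797767 -0.53107219 -0.61959999]] [0.34298677 0.31325448 1.28118517]
```

View pics/top0.png

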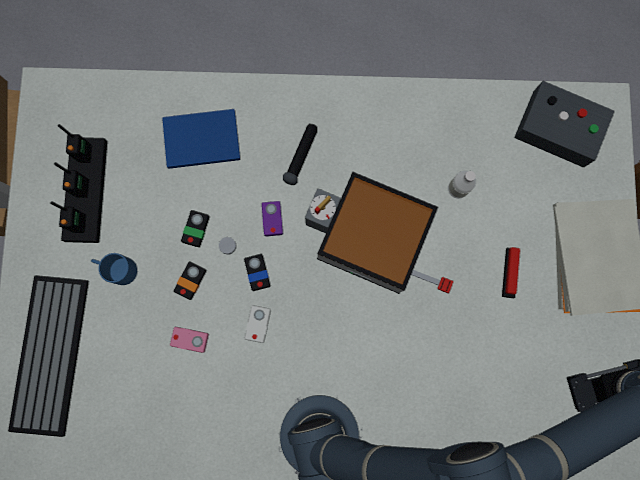

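View pics/side0.png

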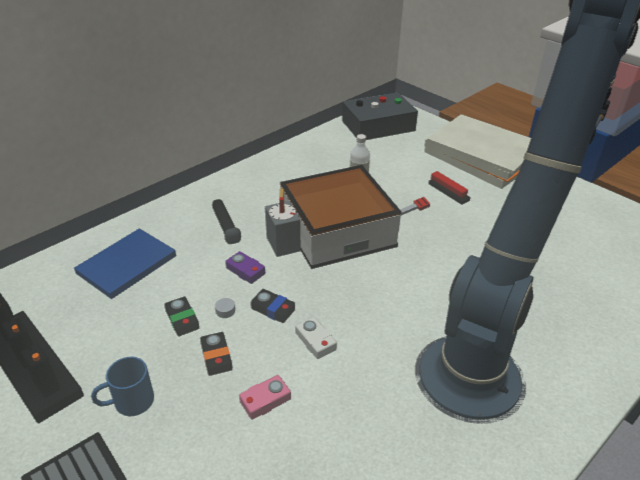

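```bash
cat > h.py <<'E'
from bench import robot
import numpy as np, cv2
F={}
def grab(n,save=None):
    F[n]=robot.grab_frame(n)
    if save: cv2.imwrite(f"pics/{save}.png",F[n]["color"][:,:,::-1])
    return F[n]
def unproj(f,px,z):
    px=np.atleast_2d(px).astype(float)
    d=np.c_[(px[:,0]-f["cx"])/f["fx"],(px[:,1]-f["cy"])/f["fy"],np.ones(len(px))]@f["R"]
    C=-f["R"].T@f["t"]
    return (C+d*((z-C[2])/d[:,2])[:,None])[:,:2]
def proj(f,X):
    c=np.atleast_2d(X)@f["R"].T+f["t"]
    return np.c_[f["fx"]*c[:,0]/c[:,2]+f["cx"],f["fy"]*c[:,1]/c[:,2]+f["cy"]]
def rect(f,mask,z):
    ys,xs=np.nonzero(mask)
    P=unproj(f,np.c_[xs,ys],z)
    (c,s,a)=cv2.minAreaRect((P*1000).astype(np.float32))
    if s[0]<s[1]: s=(s[1],s[0]);a+=90
    return np.round(c,1),np.round(s,1),round((a+90)%180-90,1)   # mm, deg of the long side
def band(f,mask):
    hsv=cv2.cvtColor(f["color"],cv2.COLOR_RGB2HSV)[mask]
    s=hsv[(hsv[:,1]>120)&(hsv[:,2]>60)]
    return len(s), (np.median(s[:,0]) if len(s) else None)
def cams(n="top",z=0.014):
    f=F[n]
    for k in ("cam1_c","cam2_c","cam3_c","cam4_c"):
        for r in robot.regions_of(n,k):
            if r["confidence"]>.3: print(n,k,round(r["confidence"],2),np.round(r["extent"]),*rect(f,r["mask"],z),band(f,r["mask"]))
def pose():
    s=robot.read_state(); x,y,z,w=s["tool_rot"]
    ax=np.array([1-2*(y*y+z*z),2*(x*y+z*w)])
    return s,s["eef_pos"]*1000,np.degrees(np.arctan2(ax[1],ax[0]))
def to(x,y,z,yaw,frm=None):
    """mm, deg (world yaw of tool x) -> row numbers from the pose frm=(x,y,z,yaw)"""
    if frm is None:
        s,p,a=pose(); frm=(*p,a)
    a=np.radians(frm[3]); d=np.array([x,y])-frm[:2]
    tw=-(yaw-frm[3]); 
    return dict(tx=round(float(d@[np.cos(a),np.sin(a)]),1),ty=round(float(d@[np.sin(a),-np.cos(a)]),1),tz=round(float(frm[2]-z),1),twist=round(float(tw),1))
E
python3 - <<'E'
from h import *
for n in("top","side"):
    grab(n); cams(n)
for k in("lid","pedal_pad","unit","key","tin","mug","gel","torch"):
    for r in robot.regions_of("top",k)[:2]:
        z={"lid":.118,"pedal_pad":.085,"key":.16}.get(k,.02)
        print(k,round(r["confidence"],2),np.round(r["extent"]),*rect(F["top"],r["mask"],z))
f=F["top"]
q=unproj(f,[(352,173),(437,207),(402,291),(319,258)],.118)*1000
print(q.round(),q.mean(0))
E
```

```text
top cam2_c 0.91 [275. 217.  22.  36.] [588.7 145. ] [97.9 56.8] 6.8 (484, np.float64(137.0))
top cam2_c 0.8 [258. 324.  24.  41.] [293.  175.4] [94.2 55.6] -9.9 (16, np.float64(1.0))
top cam2_c 0.76 [190. 340.  38.  32.] [247.8 361.2] [98.7 53.5] 81.1 (35, np.float64(168.0))
top cam2_c 0.58 [257. 272.  30.  34.] [435.2 181. ] [99.  58.4] 16.3 (194, np.float64(109.0))
top cam3_c 0.66 [196. 227.  29.  38.] [555.  360.9] [97.1 62.6] -15.3 (187, np.float64(69.0))
top cam4_c 0.62 [190. 281.  31.  35.] [408.5 367.4] [94.4 60.6] -24.9 (210, np.float64(15.0))
side cam1_c 0.49 [341. 199. 120.  71.] [ 646.7 -248.6] [291.4 286.4] -22.1 (3838, np.float64(13.0))
side cam2_c 0.9 [274. 305.  41.  35.] [436.6 182.6] [104.2  72.9] 12.7 (165, np.float64(111.0))
side cam2_c 0.8 [245. 269.  40.  32.] [590.2 146.6] [113.1  74. ] 7.1 (16, np.float64(2.0))
side cam2_c 0.77 [316. 336.  40.  36.] [294.  175.6] [108.8  65.8] -11.9 (16, np.float64(1.0))
side cam3_c 0.62 [181. 316.  31.  37.] [556.7 360.9] [116.4  57. ] -14.1 (153, np.float64(66.0))
side cam4_c 0.7 [217. 355.  33.  48.] [410.4 367. ] [114.8  56.8] -24.2 (225, np.float64(12.0))
lid 0.7 [377. 229. 122. 117.] [ 546.1 -143.8] [249.3 246.3] 68.0
lid 0.49 [380. 234. 149. 124.] [ 532.1 -159.2] [428.4 258.9] 68.4
pedal_pad 0.75 [432. 282.  39.  23.] [ 417.7 -291.7] [108.6  35. ] 72.7
pedal_pad 0.57 [196. 228.  28.  36.] [542. 346.] [94.9 62.9] -17.1
unit 0.59 [381. 233. 152. 122.] [ 548.  -170.1] [452.3 274.3] 68.9
key 0.57 [258. 270.  30.  34.] [420.9 167. ] [87.5 51. ] 16.3
tin 0.6 [230. 245.  17.  14.] [507.2 266.1] [50.4 47.9] -88.6
mug 0.56 [115. 268.  45.  33.] [437.3 568.8] [106.8 102.6] 30.2
gel 0.77 [461. 185.  27.  27.] [ 702.6 -392.2] [87.8 58.3] -44.1
torch 0.57 [302. 155.  33.  61.] [778.4  68.5] [189.8  43.6] -23.6
[[ 698.  -72.]
 [ 611. -300.]
 [ 384. -207.]
 [ 466.   11.]] [ 539.78285749 -142.03841978]
```

```bash
cat >> h.py <<'E'
CAB=[545.,-143.,-21.5]
def cw(x,y):
    a=np.radians(CAB[2]); return CAB[0]+x*np.cos(a)-y*np.sin(a), CAB[1]+x*np.sin(a)+y*np.cos(a)
def wc(x,y):
    a=np.radians(CAB[2]); dx,dy=x-CAB[0],y-CAB[1]; return dx*np.cos(a)+dy*np.sin(a),-dx*np.sin(a)+dy*np.cos(a)
E
python3 - <<'E'
from h import *
ims=[]
for n,(x0,y0,w,h) in {"top":(290,160,180,150),"side":(250,150,190,130)}.items():
    f=grab(n); k=4 if n=="top" else 4
    im=cv2.resize(f["color"][y0:y0+h,x0:x0+w,::-1],None,fx=k,fy=k,interpolation=cv2.INTER_CUBIC)
    def P(x,y,z): 
        X=cw(x,y); q=proj(f,[X[0]/1e3,X[1]/1e3,z/1e3])[0]; return tuple(int(v) for v in ((q-[x0,y0]+.5)*k))
    for z in(118,0):
        c=[(121,124.5),(-121,124.5),(-121,-124.5),(121,-124.5)]
        cv2.polylines(im,[np.array([P(*q,z) for q in c])],True,(0,255,0),1)
    cv2.circle(im,P(-60,-106-117.6,79+7),4,(255,0,0),1)
    ims.append(im)
    hsv=cv2.cvtColor(f["color"],cv2.COLOR_RGB2HSV)
    m=((hsv[...,0]<8)|(hsv[...,0]>172))&(hsv[...,1]>150)&(hsv[...,2]>80)
    nn,l,st,ce=cv2.connectedComponentsWithStats(m.astype(np.uint8))
    for i in range(1,nn):
        if x0<ce[i][0]<x0+w and y0<ce[i][1]<y0+h: 
            X=unproj(f,ce[i],.084)[0]*1e3; Y=unproj(f,ce[i],.15)[0]*1e3; print(n,ce[i].round(1),st[i],X.round(),np.round(wc(*X)),'z150',Y.round(),np.round(wc(*Y)))
h=max(i.shape[0] for i in ims)
cv2.imwrite("pics/o1.png",ims[0]); cv2.imwrite("pics/o2.png",ims[1])
E
```

```text
top [317.1 208.8] [315 207   5   5  15] [605.  20.] [ -4. 173.] z150 [591.  20.] [-17. 168.]
top [327.5 216.5] [327 215   2   4   4] [584.  -9.] [-13. 139.] z150 [571.  -8.] [-25. 135.]
top [444.9 284.5] [438 277  15  16 137] [ 407. -327.] [ -61. -222.] z150 [ 401. -313.] [ -71. -211.]
side [281.3 198. ] [280 197   3   3   7] [681. -58.] [ 96. 129.] z150 [609.   1.] [  7. 158.]
side [421.6 201.7] [418 199   8   7  25] [ 407. -329.] [ -60. -223.] z150 [ 354. -251.] [-138. -170.]
side [424.  198.8] [423 198   3   3   4] [ 411. -345.] [ -51. -237.] z150 [ 358. -265.] [-129. -183.]
side [417.2 203.5] [415 201   6   6  12] [ 410. -313.] [ -63. -208.] z150 [ 356. -236.] [-141. -156.]
side [427. 202.] [427 202   1   1   1] [ 396. -338.] [ -67. -236.] z150 [ 343. -260.] [-145. -183.]
side [254.3 268.4] [253 268   4   2   7] [504. 178.] [-156.  284.] z150 [444. 221.] [-227.  302.]
```

View pics/o1.png

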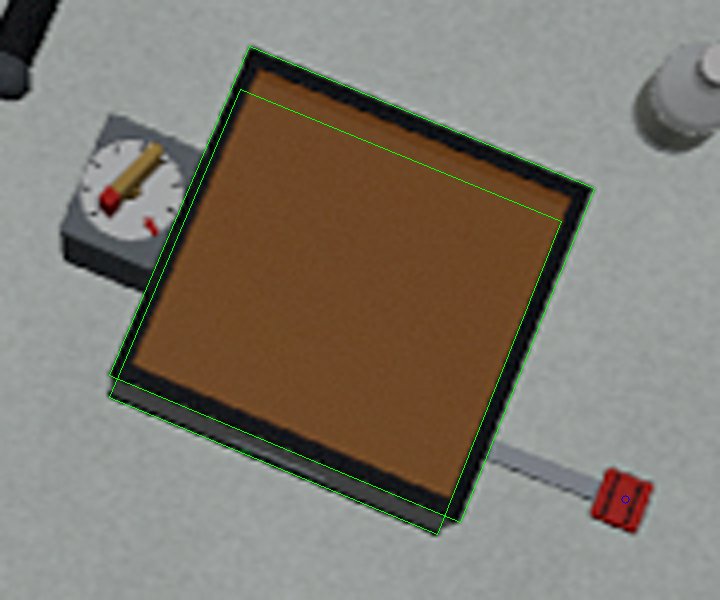

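View pics/o2.png

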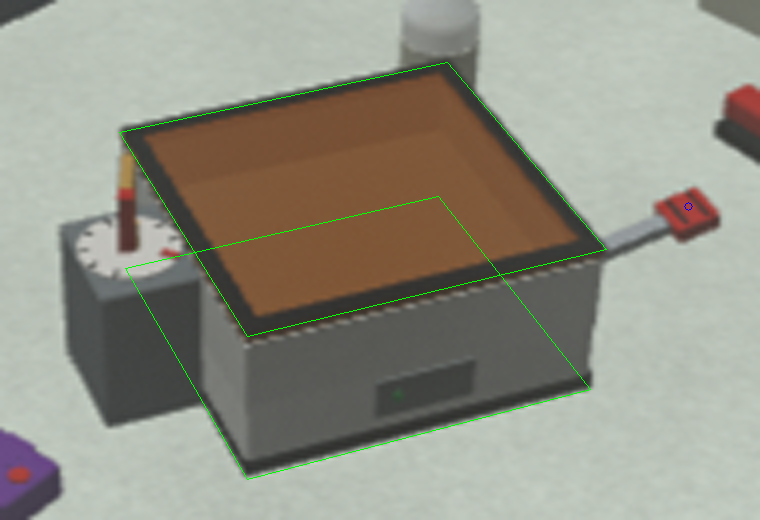

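Run:
```python
from h import *
print(pose()[1:], to(*cw(-60,-224),150,68.5))
f=F["top"]=grab("top"); k=unproj(f,(322.75,207.3),.11)[0]*1e3; print("key",k,wc(*k))
r=unproj(f,(317.1,209.8),.16)[0]*1e3; print(r, wc(*r))
```

```text
(array([ 171.49326628, -652.86569942,  222.55950781]), np.float64(14.71133983075966)) {'tx': 310.0, 'ty': -253.0, 'tz': 72.6, 'twist': -53.8}
key [603.83382854   4.6282776 ] (np.float64(0.634082831459942), np.float64(158.9186133405769))
[586.47068648  19.44311984] (np.float64(-20.950547432277503), np.float64(166.33898996523678))
```

Request:
send_rows(
  moves=[
    {"tx":310,"ty":-253,"tz":72.6,"twist":-53.8},
    {"tx":310,"ty":-253,"tz":72.6,"twist":-53.8},
    {"tx":310,"ty":-253,"tz":72.6,"twist":-53.8},
    {"tx":310,"ty":-253,"tz":72.6,"twist":-53.8},
    {"tx":310,"ty":-253,"tz":72.6,"twist":-53.8},
    {"tx":310,"ty":-253,"tz":72.6,"twist":-53.8},
    {"tx":310,"ty":-253,"tz":72.6,"twist":-53.8},
    {"tx":310,"ty":-253,"tz":72.6,"twist":-53.8},
    {"tx":310,"ty":-253,"tz":72.6,"twist":-53.8},
    {"tx":310,"ty":-253,"tz":72.6,"twist":-53.8},
  ],
  hand=0,
)

```text
time_s: 2.15
eef_pos: [0.4081, -0.3278, 0.1499]
tool_rot: [0.825, 0.565, 0.0, -0.0]
contact_force: [-0.3, -1.0, -0.0]
finger_gap: 0.173
```

Run:
```python
from h import *
s,p,a=pose(); print(p,a,s["joints"].round(2)); print(wc(*p[:2]), to(*cw(-60,-224),92,68.5))
```

```text
[ 408.09899699 -327.84284625  149.92160436] 68.75385192396841 [ 0.91  0.33 -0.38  1.95  0.16  0.89  0.08]
(np.float64(-59.62996837805659), np.float64(-222.15541700792892)) {'tx': -1.8, 'ty': -0.4, 'tz': 57.9, 'twist': 0.3}
```

Request:
send_rows(
  moves=[
    {"tx":-2,"tz":30},
    {"tx":-2,"tz":58},
    {"tx":-2,"tz":63},
    {"tx":-2,"tz":69},
    {"tx":-2,"tz":75},
    {"tx":-2,"tz":81},
    {"tx":-2,"tz":87},
    {"tx":-2,"tz":93},
    {"tx":-2,"tz":99},
    {"tx":-2,"tz":104},
  ],
  hand=0,
)

```text
invalid input at $.moves[0]: expected keys tx, ty, tz, twist
```

Request:
send_rows(
  moves=[
    {"tz":1},
    {"tz":2},
    {"tz":3},
    {"tz":4},
    {"tz":5},
    {"tz":5},
    {"tz":5},
  ],
)

```text
invalid input at $.moves[0]: expected keys tx, ty, tz, twist
```

Run:
```python
from h import *
s,p,a=pose(); print(p,a,s["contact_force"],s["finger_gap"],wc(*p[:2]))
a=grab("side")["color"];b=grab("top")["color"]
im=np.hstack([a[60:300,220:480],b[100:340,260:520]]); cv2.imwrite("pics/p3.png",im[:,:,::-1])
```

```text
[ 408.09899699 -327.84284625  149.92160436] 68.75385192396841 [-0.25861976 -0.95164024 -0.01021377] 0.17328778125432326 (np.float64(-59.62996837805659), np.float64(-222.15541700792892))
```

View pics/p3.png

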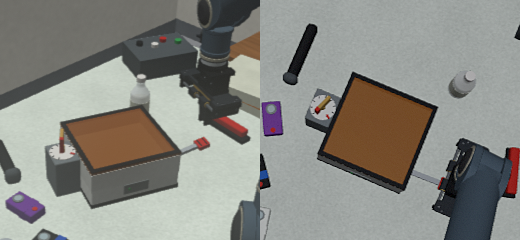

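Request:
send_rows(
  moves=[
    {"tx":-2,"ty":0,"tz":30,"twist":0},
    {"tx":-2,"ty":0,"tz":55,"twist":0},
    {"tx":-2,"ty":0,"tz":61,"twist":0},
    {"tx":-2,"ty":0,"tz":67,"twist":0},
    {"tx":-2,"ty":0,"tz":73,"twist":0},
    {"tx":-2,"ty":0,"tz":79,"twist":0},
    {"tx":-2,"ty":0,"tz":85,"twist":0},
    {"tx":-2,"ty":0,"tz":91,"twist":0},
    {"tx":-2,"ty":0,"tz":97,"twist":0},
    {"tx":-2,"ty":0,"tz":103,"twist":0},
  ],
  hand=0,
)

```text
time_s: 3.25
eef_pos: [0.4025, -0.3368, 0.0489]
tool_rot: [0.828, 0.56, -0.003, 0.001]
contact_force: [-8.4, -5.1, 12.9]
finger_gap: 0.009
```

Request:
send_rows(
  moves=[
    {"tx":0,"ty":0,"tz":1,"twist":0},
    {"tx":0,"ty":0,"tz":2,"twist":0},
    {"tx":0,"ty":0,"tz":3,"twist":0},
    {"tx":0,"ty":0,"tz":4,"twist":0},
    {"tx":0,"ty":0,"tz":5,"twist":0},
    {"tx":0,"ty":0,"tz":5,"twist":0},
  ],
)

```text
time_s: 3.85
eef_pos: [0.4034, -0.3357, 0.0433]
tool_rot: [0.828, 0.561, -0.002, 0.001]
contact_force: [-5.4, -3.8, 5.8]
finger_gap: 0.008
```

Run:
```python
from h import *
s,p,a=pose(); print(p,a,s["contact_force"],s["finger_gap"],wc(*p[:2]))
a=grab("side")["color"];b=grab("top")["color"]
im=np.hstack([a[30:300,220:500],b[80:350,260:520]]); cv2.imwrite("pics/p4.png",im[:,:,::-1])
```

```text
[ 403.38695362 -335.7408722    43.29333563] 68.22114005735534 [-5.36817159 -3.84938319  5.77217378] 0.007768553209412728 (np.float64(-61.11950010523388), np.float64(-231.23084877593797))
```

View pics/p4.png

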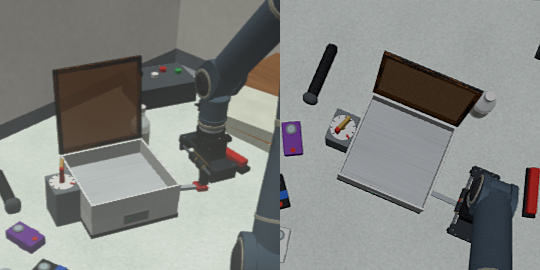

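Request:
send_rows(
  moves=[
    {"tx":0,"ty":0,"tz":2,"twist":0},
    {"tx":0,"ty":0,"tz":3,"twist":0},
    {"tx":0,"ty":0,"tz":4,"twist":0},
    {"tx":0,"ty":0,"tz":5,"twist":0},
    {"tx":0,"ty":0,"tz":5,"twist":0},
  ],
)

```text
time_s: 4.45
eef_pos: [0.4035, -0.336, 0.0424]
tool_rot: [0.828, 0.561, -0.004, 0.001]
contact_force: [-13.6, 2.4, 41.3]
finger_gap: 0.006
```

Request:
send_rows(
  moves=[
    {"tx":0,"ty":0,"tz":1,"twist":0},
    {"tx":0,"ty":0,"tz":2,"twist":0},
    {"tx":0,"ty":0,"tz":3,"twist":0},
    {"tx":0,"ty":0,"tz":3,"twist":0},
  ],
)

```text
time_s: 4.85
eef_pos: [0.4036, -0.336, 0.042]
tool_rot: [0.828, 0.561, -0.004, 0.001]
contact_force: [-20.7, 6.1, 63.5]
finger_gap: 0.006
```

```bash
cat >> h.py <<'E'
def chain(frm,*tg):
    for t in tg: print(t,to(*t,frm=frm)); frm=t
E
python3 - <<'E'
from h import *
chain((407.4,-329.7,34,68.7),(407.4,-329.7,250,68.7),(480,-20,250,130),(436,182,150,196))
for n in("top",):
    grab(n); cams(n)
E
```

```text
(407.4, -329.7, 250, 68.7) {'tx': 0.0, 'ty': 0.0, 'tz': -216.0, 'twist': -0.0}
(480, -20, 250, 130) {'tx': 314.9, 'ty': -44.9, 'tz': 0.0, 'twist': -61.3}
(436, 182, 150, 196) {'tx': 183.0, 'ty': 96.1, 'tz': 100.0, 'twist': -66.0}
top cam2_c 0.86 [257. 271.  29.  38.] [435.6 182.8] [96.7 56.4] 16.0 (194, np.float64(109.0))
top cam2_c 0.76 [275. 218.  26.  34.] [588.9 145.6] [98.4 54.9] 7.3 (479, np.float64(137.0))
top cam2_c 0.58 [190. 340.  38.  29.] [246.4 359.8] [101.4  56.7] 80.1 (35, np.float64(168.0))
top cam2_c 0.56 [258. 325.  26.  40.] [293.4 174.9] [94.2 56.4] -10.0 (16, np.float64(1.0))
top cam3_c 0.85 [195. 226.  24.  38.] [555.2 361.3] [97.1 60. ] -15.3 (188, np.float64(69.0))
top cam3_c 0.48 [386. 212. 159. 163.] [ 617.4 -176.1] [413.8 406.1] 68.0 (235, np.float64(13.0))
top cam4_c 0.7 [190. 280.  34.  33.] [408.  367.8] [95.6 60.4] -24.9 (212, np.float64(15.0))
```

Request:
send_rows(
  moves=[
    {"tx":0,"ty":0,"tz":-50,"twist":0},
    {"tx":0,"ty":0,"tz":-100,"twist":0},
    {"tx":0,"ty":0,"tz":-150,"twist":0},
    {"tx":0,"ty":0,"tz":-200,"twist":0},
    {"tx":0,"ty":0,"tz":-216,"twist":0},
    {"tx":0,"ty":0,"tz":-216,"twist":0},
  ],
)

```text
time_s: 5.7
eef_pos: [0.4071, -0.3338, 0.2542]
tool_rot: [0.827, 0.562, 0.001, 0.004]
contact_force: [0.1, -0.1, 0.2]
finger_gap: 0.007
```

Request:
send_rows(
  moves=[
    {"tx":315,"ty":-45,"tz":0,"twist":-61.3},
    {"tx":315,"ty":-45,"tz":0,"twist":-61.3},
    {"tx":315,"ty":-45,"tz":0,"twist":-61.3},
    {"tx":315,"ty":-45,"tz":0,"twist":-61.3},
    {"tx":315,"ty":-45,"tz":0,"twist":-61.3},
    {"tx":315,"ty":-45,"tz":0,"twist":-61.3},
    {"tx":315,"ty":-45,"tz":0,"twist":-61.3},
    {"tx":315,"ty":-45,"tz":0,"twist":-61.3},
    {"tx":315,"ty":-45,"tz":0,"twist":-61.3},
    {"tx":315,"ty":-45,"tz":0,"twist":-61.3},
  ],
  hand=87,
)

```text
time_s: 6.7
eef_pos: [0.4792, -0.0241, 0.2492]
tool_rot: [0.427, 0.904, -0.001, -0.001]
contact_force: [0.1, 0.8, 0.3]
finger_gap: 0.831
```

Request:
send_rows(
  moves=[
    {"tx":183,"ty":96,"tz":100,"twist":-66},
    {"tx":183,"ty":96,"tz":100,"twist":-66},
    {"tx":183,"ty":96,"tz":100,"twist":-66},
    {"tx":183,"ty":96,"tz":100,"twist":-66},
    {"tx":183,"ty":96,"tz":100,"twist":-66},
    {"tx":183,"ty":96,"tz":100,"twist":-66},
    {"tx":183,"ty":96,"tz":100,"twist":-66},
    {"tx":183,"ty":96,"tz":100,"twist":-66},
    {"tx":183,"ty":96,"tz":100,"twist":-66},
    {"tx":183,"ty":96,"tz":100,"twist":-66},
  ],
)

```text
time_s: 7.7
eef_pos: [0.4368, 0.1789, 0.1496]
tool_rot: [-0.135, 0.991, -0.0, -0.0]
contact_force: [-0.1, 0.6, 0.2]
finger_gap: 0.998
```

Run:
```python
from h import *
s,p,a=pose(); print(p,a,s["joints"].round(2),s["finger_gap"],s["contact_force"]); grab("side","s5"); grab("top","t5"); cams("side")
for r in robot.regions_of("top","lid")[:2]: print(r["confidence"],r["extent"])
chain((*p,a%360),(436,182,150,196),(436,182,8,196))
```

```text
[436.82397054 178.92756287 149.61771552] -164.50069226934195 [ 0.37  0.41 -1.04  2.04  0.44  0.94  0.94] 0.9978247901572513 [-0.10413866  0.57019679  0.15449889]
side cam2_c 0.97 [242. 271.  30.  28.] [589.2 153.2] [113.2  56.7] 4.1 (4, np.float64(87.0))
side cam2_c 0.75 [267. 399.  45.  46.] [248.8 359.9] [106.1  73.1] 79.7 (31, np.float64(1.0))
side cam2_c 0.73 [317. 338.  38.  36.] [294.4 174.6] [112.1  66.5] -13.6 (16, np.float64(2.0))
side cam2_c 0.57 [275. 306.  44.  37.] [437.5 182.7] [108.5  77.3] 14.9 (167, np.float64(111.0))
side cam3_c 0.86 [181. 315.  37.  38.] [556.7 360.3] [118.8  58.1] -13.8 (151, np.float64(66.0))
side cam3_c 0.59 [366. 157.  13.  40.] [ 762.4 -488.2] [234.   32.3] -47.2 (0, None)
side cam4_c 0.62 [218. 355.  30.  44.] [409.2 367.7] [114.4  57.3] -24.9 (225, np.float64(12.0))
0.64 [406.5, 166.4, 108.6, 77.9]
0.28 [430.0, 282.9, 38.0, 22.9]
(436, 182, 150, 196) {'tx': -0.0, 'ty': 3.2, 'tz': -0.4, 'twist': -0.5}
(436, 182, 8, 196) {'tx': 0.0, 'ty': 0.0, 'tz': 142.0, 'twist': 0.0}
```

View pics/s5.png

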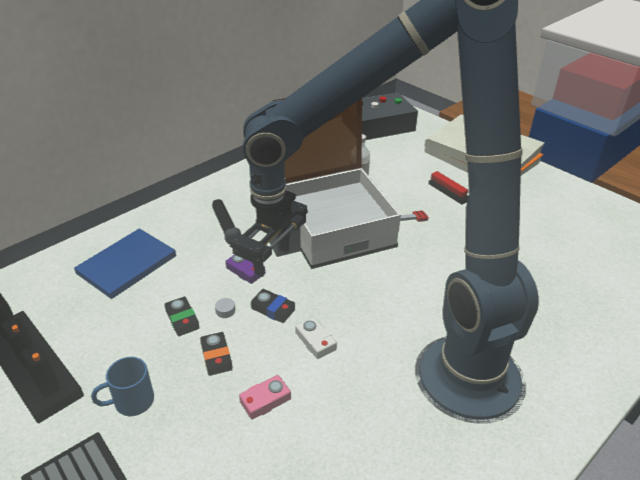

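Request:
send_rows(
  moves=[
    {"tx":0,"ty":2,"tz":45,"twist":-0.5},
    {"tx":0,"ty":2,"tz":90,"twist":-0.5},
    {"tx":0,"ty":2,"tz":125,"twist":-0.5},
    {"tx":0,"ty":2,"tz":145,"twist":-0.5},
    {"tx":0,"ty":2,"tz":145,"twist":-0.5},
    {"tx":0,"ty":2,"tz":145,"twist":-0.5},
  ],
)

```text
time_s: 8.65
eef_pos: [0.436, 0.1827, 0.0053]
tool_rot: [-0.142, 0.99, 0.0, 0.0]
contact_force: [-0.3, 0.1, 1.1]
finger_gap: 1.001
```

Request:
send_rows(
  moves=[
    {"tx":0,"ty":0,"tz":0,"twist":0},
    {"tx":0,"ty":0,"tz":0,"twist":0},
    {"tx":0,"ty":0,"tz":0,"twist":0},
    {"tx":0,"ty":0,"tz":0,"twist":0},
    {"tx":0,"ty":0,"tz":0,"twist":0},
    {"tx":0,"ty":0,"tz":0,"twist":0},
    {"tx":0,"ty":0,"tz":0,"twist":0},
    {"tx":0,"ty":0,"tz":0,"twist":0},
  ],
  hand=45,
)

```text
time_s: 9.45
eef_pos: [0.436, 0.1824, 0.0052]
tool_rot: [-0.142, 0.99, -0.0, 0.0]
contact_force: [-1.3, -1.3, 5.4]
finger_gap: 0.62
```

Request:
send_rows(
  moves=[
    {"tx":0,"ty":0,"tz":-25,"twist":0},
    {"tx":0,"ty":0,"tz":-50,"twist":0},
    {"tx":0,"ty":0,"tz":-85,"twist":0},
    {"tx":0,"ty":0,"tz":-120,"twist":0},
    {"tx":0,"ty":0,"tz":-160,"twist":0},
    {"tx":0,"ty":0,"tz":-200,"twist":0},
    {"tx":0,"ty":0,"tz":-215,"twist":0},
    {"tx":0,"ty":0,"tz":-215,"twist":0},
  ],
)

```text
time_s: 10.25
eef_pos: [0.4368, 0.1824, 0.2211]
tool_rot: [-0.141, 0.99, -0.0, 0.002]
contact_force: [0.4, -0.3, -1.1]
finger_gap: 0.621
```

Run:
```python
from h import *
s,p,a=pose(); print(p,a,s["finger_gap"]*87,s["contact_force"])
q=cw(50,-60)
chain((436,182,220,a%360),(470,0,220,175),(*q,220,158.5),(*q,74,158.5))
```

```text
[436.76319145 182.40708178 221.13665042] -163.7347117961777 54.02292473989594 [ 0.43118647 -0.33694619 -1.14150377]
(470, 0, 220, 175) {'tx': 18.3, 'ty': -184.2, 'tz': 0.0, 'twist': 21.3}
(np.float64(569.5308047956433), np.float64(-217.15011541513636), 220, 158.5) {'tx': -118.1, 'ty': -207.6, 'tz': 0.0, 'twist': 16.5}
(np.float64(569.5308047956433), np.float64(-217.15011541513636), 74, 158.5) {'tx': 0.0, 'ty': 0.0, 'tz': 146.0, 'twist': -0.0}
```

Request:
send_rows(
  moves=[
    {"tx":18,"ty":-184,"tz":0,"twist":21},
    {"tx":18,"ty":-184,"tz":0,"twist":21},
    {"tx":18,"ty":-184,"tz":0,"twist":21},
    {"tx":18,"ty":-184,"tz":0,"twist":21},
    {"tx":18,"ty":-184,"tz":0,"twist":21},
  ],
)

```text
time_s: 10.75
eef_pos: [0.4694, -0.0061, 0.2169]
tool_rot: [0.046, 0.999, -0.001, -0.003]
contact_force: [0.1, 0.3, -1.3]
finger_gap: 0.621
```

Request:
send_rows(
  moves=[
    {"tx":-118,"ty":-207,"tz":0,"twist":16.5},
    {"tx":-118,"ty":-207,"tz":0,"twist":16.5},
    {"tx":-118,"ty":-207,"tz":0,"twist":16.5},
    {"tx":-118,"ty":-207,"tz":0,"twist":16.5},
    {"tx":-118,"ty":-207,"tz":0,"twist":16.5},
    {"tx":-118,"ty":-207,"tz":0,"twist":16.5},
    {"tx":-118,"ty":-207,"tz":0,"twist":16.5},
    {"tx":-118,"ty":-207,"tz":0,"twist":16.5},
  ],
)

```text
time_s: 11.55
eef_pos: [0.5702, -0.2131, 0.2183]
tool_rot: [0.182, 0.983, 0.001, -0.002]
contact_force: [-0.5, -0.1, -1.8]
finger_gap: 0.618
```

Run:
```python
from h import *
s,p,a=pose(); print(p,a,s["finger_gap"]*87,s["contact_force"],s["joints"].round(2),wc(*p[:2]))
q=cw(50,-60); chain((*p,a),(*q,72,158.5))
a=grab("side","s6")["color"];b=grab("top","t6")["color"]
cv2.imwrite("pics/p6.png",np.hstack([a[20:300,200:500],b[80:360,250:520]])[:,:,::-1])
```

```text
[ 570.16271707 -213.06240332  218.30004291] 158.97666727021817 53.74109827689123 [-0.47906577 -0.0656334  -1.76657195] [ 0.86  0.48 -0.8   1.67  0.37  1.15  1.17] (np.float64(49.08979078261889), np.float64(-55.96512423471393))
(np.float64(569.5308047956433), np.float64(-217.15011541513636), 72, 158.5) {'tx': -0.9, 'ty': -4.0, 'tz': 146.3, 'twist': 0.5}
```

View pics/p6.png

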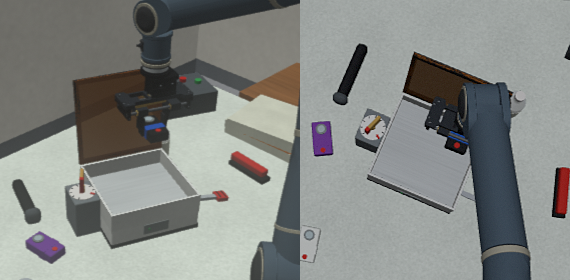

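Request:
send_rows(
  moves=[
    {"tx":-1,"ty":-4,"tz":40,"twist":0.5},
    {"tx":-1,"ty":-4,"tz":80,"twist":0.5},
    {"tx":-1,"ty":-4,"tz":110,"twist":0.5},
    {"tx":-1,"ty":-4,"tz":130,"twist":0.5},
    {"tx":-1,"ty":-4,"tz":140,"twist":0.5},
    {"tx":-1,"ty":-4,"tz":146,"twist":0.5},
    {"tx":-1,"ty":-4,"tz":147,"twist":0.5},
    {"tx":-1,"ty":-4,"tz":147,"twist":0.5},
  ],
)

```text
time_s: 12.45
eef_pos: [0.5712, -0.2194, 0.074]
tool_rot: [0.188, 0.982, -0.0, 0.001]
contact_force: [-0.5, -0.8, -1.5]
finger_gap: 0.621
```

Run:
```python
from h import *
s,p,a=pose(); print(p,a,s["finger_gap"]*87,s["contact_force"],wc(*p[:2]))
grab("side","s7"); cams("side")
```

```text
[ 571.16391642 -219.37019098   73.99533043] 158.3314790673658 53.992993147217625 [-0.52144915 -0.83698747 -1.54205015] (np.float64(52.33313616013312), np.float64(-61.46705989800124))
side cam1_c 0.53 [357. 192.  23.  25.] [ 629.6 -299.9] [137.1  62.6] -45.3 (95, np.float64(111.0))
side cam2_c 0.92 [246. 269.  38.  34.] [590.7 144.9] [119.2  77. ] 1.2 (14, np.float64(2.0))
side cam2_c 0.81 [266. 400.  50.  42.] [248.7 360.6] [102.   70.9] 78.6 (31, np.float64(1.0))
side cam2_c 0.69 [316. 337.  40.  38.] [294.5 175.1] [112.8  67. ] -12.4 (16, np.float64(1.0))
side cam2_c 0.55 [357. 193.  22.  30.] [ 627.6 -302. ] [136.9  68.4] -45.3 (104, np.float64(111.0))
side cam3_c 0.71 [182. 313.  33.  37.] [556.7 359.1] [115.8  60.4] -13.8 (153, np.float64(66.0))
side cam4_c 0.74 [217. 355.  28.  47.] [410.1 366.4] [114.8  57.1] -25.2 (225, np.float64(12.0))
```

Request:
send_rows(
  moves=[
    {"tx":0,"ty":0,"tz":2,"twist":0},
    {"tx":0,"ty":0,"tz":4,"twist":0},
    {"tx":0,"ty":0,"tz":4,"twist":0},
    {"tx":0,"ty":0,"tz":4,"twist":0},
  ],
)

```text
time_s: 13.1
eef_pos: [0.5707, -0.2196, 0.0703]
tool_rot: [0.188, 0.982, -0.0, 0.0]
contact_force: [-2.3, 0.0, 6.9]
finger_gap: 0.619
```

Request:
send_rows(
  moves=[
    {"tx":0,"ty":0,"tz":0,"twist":0},
    {"tx":0,"ty":0,"tz":0,"twist":0},
    {"tx":0,"ty":0,"tz":0,"twist":0},
    {"tx":0,"ty":0,"tz":0,"twist":0},
    {"tx":0,"ty":0,"tz":0,"twist":0},
    {"tx":0,"ty":0,"tz":-30,"twist":0},
    {"tx":0,"ty":0,"tz":-80,"twist":0},
    {"tx":0,"ty":0,"tz":-130,"twist":0},
    {"tx":0,"ty":0,"tz":-150,"twist":0},
    {"tx":0,"ty":0,"tz":-150,"twist":0},
  ],
  hand=70,
)

```text
time_s: 14.1
eef_pos: [0.5727, -0.2195, 0.223]
tool_rot: [0.188, 0.982, -0.001, 0.004]
contact_force: [1.4, 0.0, -0.6]
finger_gap: 0.807
```

Run:
```python
from h import *
s,p,a=pose(); print(p,a,s["finger_gap"]*87,s["contact_force"])
grab("side"); cams("side")
chain((*p,a),(470,0,220,157),(409,367,130,155))
```

```text
[ 572.68313428 -219.45760471  223.03403648] 158.31056999154583 70.18485950656962 [ 1.39317224  0.02706174 -0.61512707]
side cam1_c 0.62 [123. 386.  61.  56.] [463. 549.] [136.5 131.7] -59.0 (0, None)
side cam2_c 0.88 [244. 269.  38.  32.] [590.2 146. ] [114.   74.2] 4.1 (14, np.float64(2.0))
side cam2_c 0.87 [351. 195.  32.  30.] [ 636.2 -289.8] [140.4  73.7] -22.9 (106, np.float64(111.0))
side cam2_c 0.69 [266. 399.  49.  44.] [249.7 359.6] [104.6  75.6] 80.6 (30, np.float64(1.0))
side cam2_c 0.65 [315. 337.  38.  38.] [295.5 175.5] [113.   68.2] -10.5 (16, np.float64(1.0))
side cam3_c 0.71 [182. 317.  32.  39.] [556.9 359.7] [119.6  58.9] -15.0 (153, np.float64(66.0))
side cam4_c 0.6 [216. 356.  28.  44.] [411.  366.7] [116.2  57.9] -24.1 (224, np.float64(12.0))
(470, 0, 220, 157) {'tx': 176.5, 'ty': 166.0, 'tz': 3.0, 'twist': 1.3}
(409, 367, 130, 155) {'tx': 199.5, 'ty': 314.0, 'tz': 90.0, 'twist': 2.0}
```

Request:
send_rows(
  moves=[
    {"tx":176,"ty":166,"tz":3,"twist":1},
    {"tx":176,"ty":166,"tz":3,"twist":1},
    {"tx":176,"ty":166,"tz":3,"twist":1},
    {"tx":176,"ty":166,"tz":3,"twist":1},
    {"tx":176,"ty":166,"tz":3,"twist":1},
    {"tx":176,"ty":166,"tz":3,"twist":1},
  ],
  hand=87,
)

```text
time_s: 14.95
eef_pos: [0.465, 0.0054, 0.2153]
tool_rot: [0.192, 0.981, -0.0, -0.001]
contact_force: [1.3, -0.3, -0.5]
finger_gap: 0.999
```

Request:
send_rows(
  moves=[
    {"tx":199,"ty":314,"tz":90,"twist":2},
    {"tx":199,"ty":314,"tz":90,"twist":2},
    {"tx":199,"ty":314,"tz":90,"twist":2},
    {"tx":199,"ty":314,"tz":90,"twist":2},
    {"tx":199,"ty":314,"tz":90,"twist":2},
    {"tx":199,"ty":314,"tz":90,"twist":2},
    {"tx":199,"ty":314,"tz":90,"twist":2},
    {"tx":199,"ty":314,"tz":90,"twist":2},
    {"tx":199,"ty":314,"tz":90,"twist":2},
    {"tx":199,"ty":314,"tz":90,"twist":2},
  ],
)

```text
time_s: 15.95
eef_pos: [0.4053, 0.366, 0.1245]
tool_rot: [0.213, 0.977, -0.001, -0.001]
contact_force: [0.5, -0.7, -0.1]
finger_gap: 0.998
```

Run:
```python
from h import *
s,p,a=pose(); print(p,a,s["finger_gap"]*87,s["joints"].round(2))
f=grab("side","s8"); cams("side"); grab("top"); cams("top")
chain((*p,a),(409,367,5,155))
```

```text
[405.29859208 365.95359561 124.52423078] 155.38958694273668 86.84749510726547 [-0.15  0.52 -0.87  1.9   0.49  0.95 -0.11]
side cam2_c 0.97 [315. 338.  40.  40.] [295.8 175.9] [116.2  68.1] -12.7 (16, np.float64(2.0))
side cam2_c 0.96 [352. 194.  31.  25.] [ 635.9 -290.4] [134.3  76.4] -24.6 (108, np.float64(111.0))
side cam2_c 0.83 [248. 266.  33.  29.] [592.4 132.2] [113.7  50.8] 9.4 (49, np.float64(136.0))
side cam2_c 0.66 [267. 399.  47.  46.] [248.6 360.7] [100.9  73.7] 79.7 (31, np.float64(2.0))
side cam3_c 0.8 [184. 315.  27.  33.] [546.2 363.6] [98.  58.4] -15.4 (103, np.float64(66.0))
side cam4_c 0.75 [348. 177. 164. 184.] [ 833.6 -375.3] [1046.1  462.2] -34.0 (580, np.float64(13.0))
side cam4_c 0.64 [217. 354.  30.  43.] [409.8 367.4] [114.8  56.6] -24.1 (228, np.float64(12.0))
side cam4_c 0.4 [123. 388.  59.  60.] [462.3 548.8] [138.6 133.7] -58.3 (0, None)
top cam2_c 0.93 [273. 218.  24.  34.] [588.3 146.7] [100.4  54.8] 7.5 (486, np.float64(137.0))
top cam2_c 0.93 [190. 341.  33.  28.] [247.5 360.8] [94.1 51.2] 78.2 (32, np.float64(168.0))
top cam2_c 0.84 [257. 333.  22.  23.] [269.4 179.7] [56.7 43.3] 77.9 (16, np.float64(1.0))
top cam2_c 0.8 [405. 222.  35.  37.] [ 583.1 -231. ] [104.1  58.1] -22.5 (199, np.float64(109.0))
top cam3_c 0.94 [194. 227.  29.  35.] [554.6 360.8] [97. 61.] -16.0 (187, np.float64(69.0))
top cam4_c 0.54 [386. 214. 158. 163.] [ 606.7 -190.2] [446.6 397.6] 68.4 (451, np.float64(13.0))
(409, 367, 5, 155) {'tx': -2.9, 'ty': 2.5, 'tz': 119.5, 'twist': 0.4}
```

Request:
send_rows(
  moves=[
    {"tx":-3,"ty":2.5,"tz":45,"twist":0},
    {"tx":-3,"ty":2.5,"tz":85,"twist":0},
    {"tx":-3,"ty":2.5,"tz":110,"twist":0},
    {"tx":-3,"ty":2.5,"tz":119,"twist":0},
    {"tx":-3,"ty":2.5,"tz":119,"twist":0},
    {"tx":-3,"ty":2.5,"tz":119,"twist":0},
  ],
)

```text
time_s: 17.05
eef_pos: [0.41, 0.3683, 0.0081]
tool_rot: [0.214, 0.977, 0.001, 0.001]
contact_force: [0.2, -0.2, -0.0]
finger_gap: 1.001
```

Request:
send_rows(
  moves=[
    {"tx":0,"ty":0,"tz":0,"twist":0},
    {"tx":0,"ty":0,"tz":0,"twist":0},
    {"tx":0,"ty":0,"tz":0,"twist":0},
    {"tx":0,"ty":0,"tz":0,"twist":0},
    {"tx":0,"ty":0,"tz":0,"twist":0},
    {"tx":0,"ty":0,"tz":0,"twist":0},
    {"tx":0,"ty":0,"tz":0,"twist":0},
    {"tx":0,"ty":0,"tz":0,"twist":0},
  ],
  hand=45,
)

```text
time_s: 17.85
eef_pos: [0.4097, 0.3675, 0.0071]
tool_rot: [0.214, 0.977, 0.0, 0.0]
contact_force: [0.4, -0.5, 3.0]
finger_gap: 0.621
```

Request:
send_rows(
  moves=[
    {"tx":0,"ty":0,"tz":-25,"twist":0},
    {"tx":0,"ty":0,"tz":-50,"twist":0},
    {"tx":0,"ty":0,"tz":-85,"twist":0},
    {"tx":0,"ty":0,"tz":-120,"twist":0},
    {"tx":0,"ty":0,"tz":-160,"twist":0},
    {"tx":0,"ty":0,"tz":-200,"twist":0},
    {"tx":0,"ty":0,"tz":-215,"twist":0},
    {"tx":0,"ty":0,"tz":-215,"twist":0},
  ],
)

```text
time_s: 18.65
eef_pos: [0.4101, 0.3681, 0.2234]
tool_rot: [0.214, 0.977, 0.001, 0.001]
contact_force: [-0.1, -0.2, -1.2]
finger_gap: 0.621
```

Run:
```python
from h import *
s,p,a=pose(); print(p,a,s["finger_gap"]*87,s["contact_force"])
q=cw(-60,-60)
chain((*p,a),(480,20,220,157),(*q,220,158.5),(*q,73,158.5))
```

```text
[410.08199851 368.06836235 223.41221787] 155.29403278871996 53.983868454950205 [-0.0537507  -0.23728999 -1.23296102]
(480, 20, 220, 157) {'tx': -209.0, 'ty': -287.0, 'tz': 3.4, 'twist': -1.7}
(np.float64(467.18487231762066), np.float64(-176.83498047546365), 220, 158.5) {'tx': -65.1, 'ty': -186.2, 'tz': 0.0, 'twist': -1.5}
(np.float64(467.18487231762066), np.float64(-176.83498047546365), 73, 158.5) {'tx': 0.0, 'ty': 0.0, 'tz': 147.0, 'twist': -0.0}
```

Request:
send_rows(
  moves=[
    {"tx":-209,"ty":-287,"tz":3,"twist":-1.7},
    {"tx":-209,"ty":-287,"tz":3,"twist":-1.7},
    {"tx":-209,"ty":-287,"tz":3,"twist":-1.7},
    {"tx":-209,"ty":-287,"tz":3,"twist":-1.7},
    {"tx":-209,"ty":-287,"tz":3,"twist":-1.7},
    {"tx":-209,"ty":-287,"tz":3,"twist":-1.7},
    {"tx":-209,"ty":-287,"tz":3,"twist":-1.7},
    {"tx":-209,"ty":-287,"tz":3,"twist":-1.7},
  ],
)

```text
time_s: 19.45
eef_pos: [0.4789, 0.0109, 0.2158]
tool_rot: [0.205, 0.979, -0.002, -0.002]
contact_force: [0.0, 0.7, -1.7]
finger_gap: 0.617
```

Request:
send_rows(
  moves=[
    {"tx":-65,"ty":-186,"tz":0,"twist":-1.5},
    {"tx":-65,"ty":-186,"tz":0,"twist":-1.5},
    {"tx":-65,"ty":-186,"tz":0,"twist":-1.5},
    {"tx":-65,"ty":-186,"tz":0,"twist":-1.5},
    {"tx":-65,"ty":-186,"tz":0,"twist":-1.5},
    {"tx":-65,"ty":-186,"tz":0,"twist":-1.5},
    {"tx":-65,"ty":-186,"tz":0,"twist":-1.5},
  ],
)

```text
time_s: 20.15
eef_pos: [0.4662, -0.1755, 0.2177]
tool_rot: [0.185, 0.983, 0.001, -0.001]
contact_force: [0.3, 1.5, -1.4]
finger_gap: 0.622
```

Run:
```python
from h import *
s,p,a=pose(); print(p,a,s["finger_gap"]*87,s["contact_force"],wc(*p[:2]))
q=cw(-60,-60); chain((*p,a),(*q,73,158.5))
f=grab("side"); cams("side")
```

```text
[ 466.20265881 -175.53166011  217.70205361] 158.64442350653502 54.07264008912575 [ 0.25991936  1.48465413 -1.3851876 ] (np.float64(-61.391537218705764), np.float64(-59.14735029032427))
(np.float64(467.18487231762066), np.float64(-176.83498047546365), 73, 158.5) {'tx': -1.4, 'ty': -0.9, 'tz': 144.7, 'twist': 0.1}
side cam2_c 0.89 [352. 193.  28.  29.] [ 635.4 -290.8] [136.1  72.5] -22.2 (110, np.float64(111.0))
side cam2_c 0.84 [314. 336.  36.  38.] [294.  175.4] [114.2  67.2] -12.9 (16, np.float64(2.0))
side cam2_c 0.81 [267. 398.  51.  40.] [248.1 359.8] [100.3  72. ] 78.3 (29, np.float64(1.0))
side cam2_c 0.67 [245. 269.  39.  30.] [591.  146.1] [114.4  72.5] 4.0 (14, np.float64(2.0))
side cam3_c 0.88 [181. 314.  33.  36.] [556.2 360.3] [114.6  57.5] -15.4 (152, np.float64(66.0))
side cam4_c 0.59 [370. 171.  29.  28.] [ 680.6 -431.4] [159.7  88.7] -23.7 (154, np.float64(12.0))
```

Request:
send_rows(
  moves=[
    {"tx":-1,"ty":-1,"tz":40,"twist":0},
    {"tx":-1,"ty":-1,"tz":80,"twist":0},
    {"tx":-1,"ty":-1,"tz":110,"twist":0},
    {"tx":-1,"ty":-1,"tz":130,"twist":0},
    {"tx":-1,"ty":-1,"tz":140,"twist":0},
    {"tx":-1,"ty":-1,"tz":144,"twist":0},
    {"tx":-1,"ty":-1,"tz":146,"twist":0},
    {"tx":-1,"ty":-1,"tz":146,"twist":0},
  ],
)

```text
time_s: 21.2
eef_pos: [0.468, -0.1788, 0.0738]
tool_rot: [0.186, 0.982, -0.0, 0.001]
contact_force: [0.2, 0.1, -1.7]
finger_gap: 0.62
```

Request:
send_rows(
  moves=[
    {"tx":0,"ty":0,"tz":0,"twist":0},
    {"tx":0,"ty":0,"tz":0,"twist":0},
    {"tx":0,"ty":0,"tz":0,"twist":0},
    {"tx":0,"ty":0,"tz":0,"twist":0},
    {"tx":0,"ty":0,"tz":0,"twist":0},
    {"tx":0,"ty":0,"tz":-30,"twist":0},
    {"tx":0,"ty":0,"tz":-80,"twist":0},
    {"tx":0,"ty":0,"tz":-130,"twist":0},
    {"tx":0,"ty":0,"tz":-150,"twist":0},
    {"tx":0,"ty":0,"tz":-150,"twist":0},
  ],
  hand=70,
)

```text
time_s: 22.2
eef_pos: [0.4695, -0.179, 0.2264]
tool_rot: [0.187, 0.982, -0.001, 0.003]
contact_force: [0.1, -0.2, -1.1]
finger_gap: 0.801
```

Run:
```python
from h import *
s,p,a=pose(); print(p,a,s["finger_gap"]*87,s["contact_force"])
grab("side"); cams("side")
chain((*p,a),(490,20,220,159),(555.5,361,130,165))
```

```text
[ 469.48722246 -179.00865926  226.40050314] 158.49473467830384 69.65672506302377 [ 0.06469873 -0.24568776 -1.12614264]
side cam2_c 0.94 [244. 269.  40.  33.] [590.6 144.6] [114.3  73.1] 5.4 (14, np.float64(2.0))
side cam2_c 0.92 [265. 398.  51.  45.] [248.2 360.3] [100.9  72. ] 79.5 (30, np.float64(1.0))
side cam2_c 0.77 [353. 194.  30.  27.] [ 636.6 -290.5] [133.2  75.3] -23.7 (112, np.float64(111.0))
side cam2_c 0.74 [315. 337.  40.  37.] [293.6 175.3] [110.9  67. ] -12.4 (16, np.float64(2.0))
side cam3_c 0.83 [180. 315.  32.  33.] [555.8 360.9] [117.9  58.4] -15.6 (152, np.float64(66.0))
(490, 20, 220, 159) {'tx': 53.9, 'ty': 192.7, 'tz': 6.4, 'twist': -0.5}
(555.5, 361, 130, 165) {'tx': 61.1, 'ty': 341.8, 'tz': 90.0, 'twist': -6.0}
```

Request:
send_rows(
  moves=[
    {"tx":54,"ty":193,"tz":6,"twist":-0.5},
    {"tx":54,"ty":193,"tz":6,"twist":-0.5},
    {"tx":54,"ty":193,"tz":6,"twist":-0.5},
    {"tx":54,"ty":193,"tz":6,"twist":-0.5},
    {"tx":54,"ty":193,"tz":6,"twist":-0.5},
  ],
  hand=87,
)

```text
time_s: 22.95
eef_pos: [0.4868, 0.0291, 0.2166]
tool_rot: [0.176, 0.984, 0.002, -0.001]
contact_force: [0.3, 0.2, 0.0]
finger_gap: 0.994
```

Request:
send_rows(
  moves=[
    {"tx":61,"ty":342,"tz":90,"twist":-6},
    {"tx":61,"ty":342,"tz":90,"twist":-6},
    {"tx":61,"ty":342,"tz":90,"twist":-6},
    {"tx":61,"ty":342,"tz":90,"twist":-6},
    {"tx":61,"ty":342,"tz":90,"twist":-6},
    {"tx":61,"ty":342,"tz":90,"twist":-6},
    {"tx":61,"ty":342,"tz":90,"twist":-6},
    {"tx":61,"ty":342,"tz":90,"twist":-6},
    {"tx":61,"ty":342,"tz":90,"twist":-6},
    {"tx":61,"ty":342,"tz":90,"twist":-6},
  ],
)

```text
time_s: 23.95
eef_pos: [0.5534, 0.3599, 0.1259]
tool_rot: [0.131, 0.991, -0.001, -0.0]
contact_force: [-0.9, -1.4, -0.4]
finger_gap: 0.999
```

Run:
```python
from h import *
s,p,a=pose(); print(p,a,s["finger_gap"]*87,s["joints"].round(2))
a_=grab("side","s9")["color"]; cams("side"); b=grab("top")["color"]; cams("top",.079)
chain((*p,a),(555.5,361,5,165))
cv2.imwrite("pics/p9.png",np.hstack([a_[90:400,140:460],b[140:450,160:480]])[:,:,::-1])
```

```text
[553.38789277 359.94481445 125.91319178] 164.9569823272468 86.87570050198102 [-0.1   0.68 -0.82  1.63  0.55  1.08  0.23]
side cam2_c 0.96 [265. 397.  53.  44.] [248.6 360.3] [102.3  72.9] 78.8 (29, np.float64(1.0))
side cam2_c 0.72 [181. 315.  33.  36.] [556.8 360.4] [114.5  57.9] -13.8 (153, np.float64(66.0))
side cam2_c 0.71 [353. 193.  30.  28.] [ 637.9 -292.7] [127.  74.] -22.4 (110, np.float64(111.0))
side cam2_c 0.66 [315. 337.  43.  40.] [295.5 176. ] [112.8  67.3] -10.5 (16, np.float64(2.0))
side cam2_c 0.63 [246. 267.  40.  34.] [589.7 147.5] [118.9  75.7] 5.7 (14, np.float64(2.0))
side cam3_c 0.57 [184. 314.  33.  35.] [556.6 359.6] [116.5  58.7] -17.1 (153, np.float64(66.0))
side cam4_c 0.88 [367. 212.  28.  22.] [ 543.  -255.9] [85.4 71.8] -19.9 (136, np.float64(12.0))
top cam1_c 0.35 [386. 214. 157. 157.] [ 594.2 -184.4] [430.5 380.3] 68.0 (530, np.float64(13.0))
top cam2_c 0.93 [190. 340.  36.  27.] [247.7 347.7] [94.4 53.5] 79.8 (35, np.float64(168.0))
top cam2_c 0.79 [276. 217.  24.  30.] [578.4 141.6] [91.4 52.7] 8.9 (412, np.float64(137.0))
top cam2_c 0.71 [406. 222.  30.  38.] [ 570.1 -222.4] [98.9 58.8] -23.2 (200, np.float64(109.0))
top cam2_c 0.56 [257. 325.  31.  43.] [291.8 170.2] [95.7 55.8] -8.9 (16, np.float64(1.0))
top cam3_c 0.62 [191. 237.  17.  16.] [510.5 358.3] [58.9 26.4] 64.9 (38, np.float64(1.0))
top cam4_c 0.6 [390. 263.  32.  35.] [ 466.3 -180.1] [98.8 58.6] -22.5 (210, np.float64(15.0))
(555.5, 361, 5, 165) {'tx': -1.8, 'ty': 1.6, 'tz': 120.9, 'twist': -0.0}
```

View pics/p9.png

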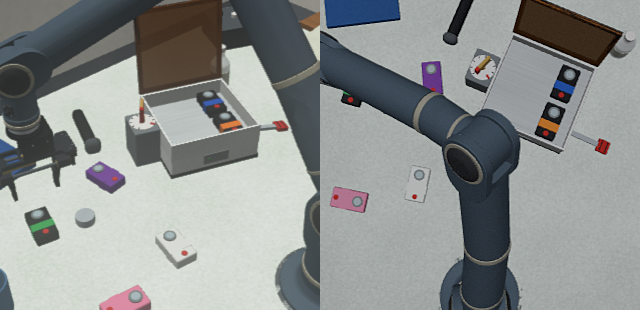

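Request:
send_rows(
  moves=[
    {"tx":-2,"ty":1.5,"tz":45,"twist":0},
    {"tx":-2,"ty":1.5,"tz":85,"twist":0},
    {"tx":-2,"ty":1.5,"tz":110,"twist":0},
    {"tx":-2,"ty":1.5,"tz":121,"twist":0},
    {"tx":-2,"ty":1.5,"tz":121,"twist":0},
    {"tx":-2,"ty":1.5,"tz":121,"twist":0},
  ],
)

```text
time_s: 25.05
eef_pos: [0.5562, 0.3638, 0.0073]
tool_rot: [0.13, 0.991, 0.001, 0.001]
contact_force: [-0.0, 0.1, 0.8]
finger_gap: 0.999
```

Request:
send_rows(
  moves=[
    {"tx":0,"ty":0,"tz":0,"twist":0},
    {"tx":0,"ty":0,"tz":0,"twist":0},
    {"tx":0,"ty":0,"tz":0,"twist":0},
    {"tx":0,"ty":0,"tz":0,"twist":0},
    {"tx":0,"ty":0,"tz":0,"twist":0},
    {"tx":0,"ty":0,"tz":0,"twist":0},
    {"tx":0,"ty":0,"tz":0,"twist":0},
    {"tx":0,"ty":0,"tz":0,"twist":0},
  ],
  hand=45,
)

```text
time_s: 25.85
eef_pos: [0.5557, 0.3627, 0.0061]
tool_rot: [0.13, 0.991, -0.0, 0.0]
contact_force: [-0.1, -1.2, 3.7]
finger_gap: 0.613
```

Request:
send_rows(
  moves=[
    {"tx":0,"ty":0,"tz":-25,"twist":0},
    {"tx":0,"ty":0,"tz":-50,"twist":0},
    {"tx":0,"ty":0,"tz":-85,"twist":0},
    {"tx":0,"ty":0,"tz":-120,"twist":0},
    {"tx":0,"ty":0,"tz":-160,"twist":0},
    {"tx":0,"ty":0,"tz":-200,"twist":0},
    {"tx":0,"ty":0,"tz":-215,"twist":0},
    {"tx":0,"ty":0,"tz":-215,"twist":0},
  ],
)

```text
time_s: 26.65
eef_pos: [0.5562, 0.3639, 0.2229]
tool_rot: [0.13, 0.991, 0.001, 0.002]
contact_force: [-1.1, -0.5, -2.1]
finger_gap: 0.617
```

Run:
```python
from h import *
s,p,a=pose(); print(p,a,s["finger_gap"]*87,s["contact_force"])
q=cw(-62,30)
chain((*p,a),(480,80,220,162),(*q,220,158.5),(*q,73,158.5))
```

```text
[556.16600534 363.85896526 222.86855987] 165.01496124070044 53.71677335413603 [-1.11746534 -0.54976343 -2.07544657]
(480, 80, 220, 162) {'tx': 0.2, 'ty': -293.9, 'tz': 2.9, 'twist': 3.0}
(np.float64(498.30914758684344), np.float64(-92.36439690363282), 220, 158.5) {'tx': -70.7, 'ty': -158.3, 'tz': 0.0, 'twist': 3.5}
(np.float64(498.30914758684344), np.float64(-92.36439690363282), 73, 158.5) {'tx': 0.0, 'ty': 0.0, 'tz': 147.0, 'twist': -0.0}
```

Request:
send_rows(
  moves=[
    {"tx":0,"ty":-294,"tz":3,"twist":3},
    {"tx":0,"ty":-294,"tz":3,"twist":3},
    {"tx":0,"ty":-294,"tz":3,"twist":3},
    {"tx":0,"ty":-294,"tz":3,"twist":3},
    {"tx":0,"ty":-294,"tz":3,"twist":3},
    {"tx":0,"ty":-294,"tz":3,"twist":3},
    {"tx":0,"ty":-294,"tz":3,"twist":3},
  ],
)

```text
time_s: 27.35
eef_pos: [0.477, 0.07, 0.2145]
tool_rot: [0.162, 0.987, -0.003, -0.003]
contact_force: [-0.0, -0.3, -1.2]
finger_gap: 0.62
```

Request:
send_rows(
  moves=[
    {"tx":-71,"ty":-158,"tz":0,"twist":3.5},
    {"tx":-71,"ty":-158,"tz":0,"twist":3.5},
    {"tx":-71,"ty":-158,"tz":0,"twist":3.5},
    {"tx":-71,"ty":-158,"tz":0,"twist":3.5},
    {"tx":-71,"ty":-158,"tz":0,"twist":3.5},
    {"tx":-71,"ty":-158,"tz":0,"twist":3.5},
    {"tx":-71,"ty":-158,"tz":0,"twist":3.5},
  ],
)

```text
time_s: 28.05
eef_pos: [0.4977, -0.0915, 0.217]
tool_rot: [0.185, 0.983, 0.0, -0.001]
contact_force: [-0.1, 1.4, -1.9]
finger_gap: 0.616
```

Run:
```python
from h import *
s,p,a=pose(); print(p,a,s["finger_gap"]*87,s["contact_force"],wc(*p[:2]))
q=cw(-62,30); chain((*p,a),(*q,72.5,158.5))
f=grab("side"); cams("side")
```

```text
[497.74593855 -91.45469739 217.02830589] 158.67637203645617 53.62800632650188 [-0.1239683   1.41519003 -1.94702656] (np.float64(-62.857425574115304), np.float64(30.63998360663228))
(np.float64(498.30914758684344), np.float64(-92.36439690363282), 72.5, 158.5) {'tx': -0.9, 'ty': -0.6, 'tz': 144.5, 'twist': 0.2}
side cam1_c 0.34 [227. 221.  24.  51.] [783.5  63.9] [216.1  48.2] -21.9 (0, None)
side cam2_c 0.73 [266. 398.  49.  46.] [248.4 360.4] [101.4  69.5] 79.7 (28, np.float64(1.0))
side cam2_c 0.63 [316. 337.  38.  41.] [294.5 175.6] [111.   66.4] -11.0 (16, np.float64(2.0))
side cam2_c 0.6 [354. 197.  27.  21.] [ 618.5 -284.2] [83.2 72.1] 79.5 (96, np.float64(111.0))
side cam2_c 0.58 [243. 269.  41.  32.] [591.1 147. ] [112.4  72.3] 6.0 (15, np.float64(2.0))
side cam3_c 0.58 [344. 177.  23.  28.] [ 711.5 -333.1] [169.4  79.9] -44.2 (124, np.float64(67.0))
side cam4_c 0.74 [366. 215.  27.  21.] [ 545.2 -254.4] [89.3 72.9] -20.6 (134, np.float64(12.0))
```

Request:
send_rows(
  moves=[
    {"tx":-1,"ty":-0.5,"tz":40,"twist":0},
    {"tx":-1,"ty":-0.5,"tz":80,"twist":0},
    {"tx":-1,"ty":-0.5,"tz":110,"twist":0},
    {"tx":-1,"ty":-0.5,"tz":130,"twist":0},
    {"tx":-1,"ty":-0.5,"tz":140,"twist":0},
    {"tx":-1,"ty":-0.5,"tz":144,"twist":0},
    {"tx":-1,"ty":-0.5,"tz":146,"twist":0},
    {"tx":-1,"ty":-0.5,"tz":146,"twist":0},
  ],
)

```text
time_s: 29.1
eef_pos: [0.4998, -0.0942, 0.0728]
tool_rot: [0.186, 0.982, -0.0, 0.001]
contact_force: [-0.7, 1.0, -1.0]
finger_gap: 0.619
```

Request:
send_rows(
  moves=[
    {"tx":0,"ty":0,"tz":0,"twist":0},
    {"tx":0,"ty":0,"tz":0,"twist":0},
    {"tx":0,"ty":0,"tz":0,"twist":0},
    {"tx":0,"ty":0,"tz":0,"twist":0},
    {"tx":0,"ty":0,"tz":0,"twist":0},
    {"tx":0,"ty":0,"tz":-30,"twist":0},
    {"tx":0,"ty":0,"tz":-80,"twist":0},
    {"tx":0,"ty":0,"tz":-130,"twist":0},
    {"tx":0,"ty":0,"tz":-150,"twist":0},
    {"tx":0,"ty":0,"tz":-150,"twist":0},
  ],
  hand=70,
)

```text
time_s: 30.1
eef_pos: [0.5013, -0.0942, 0.2254]
tool_rot: [0.187, 0.982, -0.0, 0.004]
contact_force: [0.2, 0.1, 0.3]
finger_gap: 0.804
```

Run:
```python
from h import *
s,p,a=pose(); print(p,a,s["finger_gap"]*87,s["contact_force"])
q=cw(-60,-226)
chain((*p,a),(*q,200,68.5))
```

```text
[501.25422796 -94.16391618 225.40801114] 158.49271368885837 69.98567349764338 [0.22059404 0.14818174 0.33405767]
(np.float64(406.34566868138734), np.float64(-331.2842967604797), 200, 68.5) {'tx': 1.4, 'ty': -255.4, 'tz': 25.4, 'twist': 90.0}
```

Request:
send_rows(
  moves=[
    {"tx":1,"ty":-255,"tz":10,"twist":85},
    {"tx":1,"ty":-255,"tz":10,"twist":85},
    {"tx":1,"ty":-255,"tz":10,"twist":85},
    {"tx":1,"ty":-255,"tz":10,"twist":85},
    {"tx":1,"ty":-255,"tz":10,"twist":85},
    {"tx":1,"ty":-255,"tz":10,"twist":85},
    {"tx":1,"ty":-255,"tz":10,"twist":85},
    {"tx":1,"ty":-255,"tz":10,"twist":85},
    {"tx":1,"ty":-255,"tz":10,"twist":85},
    {"tx":1,"ty":-255,"tz":10,"twist":85},
  ],
)

```text
time_s: 31.1
eef_pos: [0.4038, -0.3307, 0.2103]
tool_rot: [0.803, 0.596, -0.0, -0.001]
contact_force: [-0.4, 0.4, 0.4]
finger_gap: 0.806
```

Request:
send_rows(
  moves=[
    {"tx":0,"ty":0,"tz":0,"twist":5},
    {"tx":0,"ty":0,"tz":0,"twist":5},
    {"tx":0,"ty":0,"tz":0,"twist":5},
  ],
)

```text
time_s: 31.4
eef_pos: [0.4042, -0.3308, 0.2109]
tool_rot: [0.826, 0.564, -0.0, -0.001]
contact_force: [-0.6, 0.7, 0.9]
finger_gap: 0.806
```

Run:
```python
from h import *
s,p,a=pose(); print(p,a,s["finger_gap"]*87,s["contact_force"],wc(*p[:2]))
chain((*p,a),(*cw(-60,-226),22,68.5))
a_=grab("side")["color"]; b=grab("top")["color"]; cams("top",.079)
cv2.imwrite("pics/p10.png",cv2.resize(np.hstack([a_[130:290,270:450],b[150:310,300:480]])[:,:,::-1],None,fx=2.2,fy=2.2))
```

```text
[ 404.21790245 -330.76684891  210.90512564] 68.63205783909879 70.09510113125707 [-0.62484563  0.74713962  0.86342529] (np.float64(-62.169356355290105), np.float64(-226.29838636750668))
(np.float64(406.34566868138734), np.float64(-331.2842967604797), 22, 68.5) {'tx': 0.3, 'ty': 2.2, 'tz': 188.9, 'twist': 0.1}
top cam2_c 0.77 [257. 325.  30.  42.] [291.5 169.5] [94.1 55. ] -9.4 (16, np.float64(1.0))
top cam2_c 0.66 [275. 217.  26.  33.] [576.7 141.3] [95.  52.1] 7.2 (482, np.float64(137.0))
top cam2_c 0.59 [405. 223.  32.  38.] [ 571.2 -221.3] [100.2  55.8] -21.4 (199, np.float64(109.0))
top cam2_c 0.58 [189. 340.  39.  31.] [247.8 347.7] [95.6 53.6] 80.1 (38, np.float64(168.0))
top cam2_c 0.46 [360. 248.  29.  40.] [499.1 -94.9] [100.1  54. ] -22.3 (192, np.float64(69.0))
top cam3_c 0.55 [359. 248.  29.  37.] [500.  -95.4] [98.4 54.8] -20.9 (191, np.float64(69.0))
top cam3_c 0.41 [463. 186.  28.  30.] [ 683.4 -384.8] [90.6 44.4] -34.6 (0, None)
top cam4_c 0.85 [389. 262.  27.  35.] [ 467.2 -180. ] [99.9 55.4] -20.2 (209, np.float64(14.0))
```

View pics/p10.png

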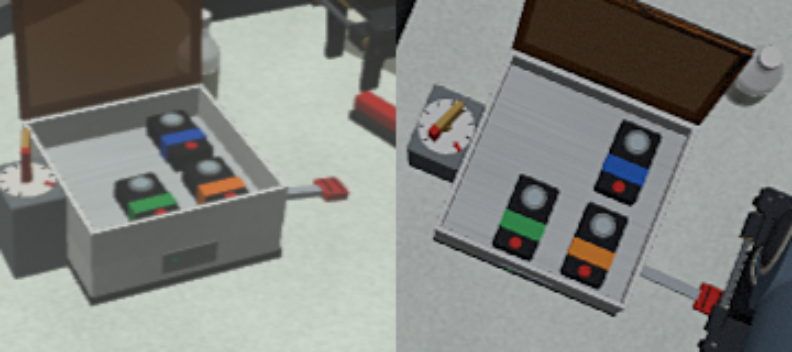

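Request:
send_rows(
  moves=[
    {"tx":0,"ty":2,"tz":50,"twist":0},
    {"tx":0,"ty":2,"tz":100,"twist":0},
    {"tx":0,"ty":2,"tz":135,"twist":0},
    {"tx":0,"ty":2,"tz":160,"twist":0},
    {"tx":0,"ty":2,"tz":178,"twist":0},
    {"tx":0,"ty":2,"tz":187,"twist":0},
    {"tx":0,"ty":2,"tz":187,"twist":0},
  ],
)

```text
time_s: 32.4
eef_pos: [0.4061, -0.3315, 0.0241]
tool_rot: [0.826, 0.563, -0.0, -0.001]
contact_force: [-0.0, 0.5, -0.2]
finger_gap: 0.804
```

Request:
send_rows(
  moves=[
    {"tx":0,"ty":0,"tz":0,"twist":0},
    {"tx":0,"ty":0,"tz":0,"twist":0},
    {"tx":0,"ty":0,"tz":0,"twist":0},
    {"tx":0,"ty":0,"tz":0,"twist":0},
    {"tx":0,"ty":0,"tz":0,"twist":0},
    {"tx":0,"ty":0,"tz":0,"twist":0},
    {"tx":0,"ty":0,"tz":0,"twist":0},
    {"tx":0,"ty":0,"tz":0,"twist":0},
  ],
  hand=25,
)

```text
time_s: 33.2
eef_pos: [0.4061, -0.3318, 0.0252]
tool_rot: [0.827, 0.563, -0.0, -0.0]
contact_force: [-2.9, 1.4, 4.5]
finger_gap: 0.412
```

Request:
send_rows(
  moves=[
    {"tx":0,"ty":0,"tz":-1.5,"twist":0},
    {"tx":0,"ty":0,"tz":-3,"twist":0},
    {"tx":0,"ty":0,"tz":-4.5,"twist":0},
    {"tx":0,"ty":0,"tz":-6,"twist":0},
    {"tx":0,"ty":0,"tz":-7.5,"twist":0},
    {"tx":0,"ty":0,"tz":-9,"twist":0},
    {"tx":0,"ty":0,"tz":-10.5,"twist":0},
    {"tx":0,"ty":0,"tz":-12,"twist":0},
    {"tx":0,"ty":0,"tz":-13.5,"twist":0},
    {"tx":0,"ty":0,"tz":-15,"twist":0},
  ],
)

```text
time_s: 34.2
eef_pos: [0.4057, -0.3326, 0.0402]
tool_rot: [0.827, 0.563, -0.001, -0.0]
contact_force: [-1.0, -5.0, -11.3]
finger_gap: 0.414
```

Run:
```python
from h import *
s,p,a=pose(); print(p,a,s["finger_gap"]*87,s["contact_force"],wc(*p[:2]))
b=grab("top")["color"];a_=grab("side")["color"]
cv2.imwrite("pics/p11.png",np.hstack([a_[20:290,250:460],b[100:370,300:500]])[:,:,::-1])
```

```text
[ 405.73426674 -332.57374222   40.1975904 ] 68.4765513280375 35.995513171316006 [ -0.98262914  -5.00486679 -11.25720392] (np.float64(-60.09627576629481), np.float64(-227.4238022702653))
```

View pics/p11.png

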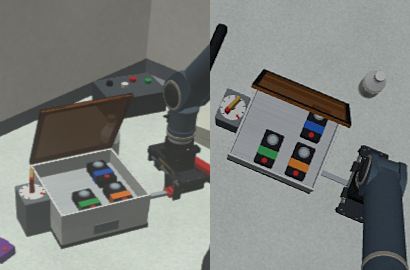

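Request:
send_rows(
  moves=[
    {"tx":0,"ty":0,"tz":-1.5,"twist":0},
    {"tx":0,"ty":0,"tz":-3,"twist":0},
    {"tx":0,"ty":0,"tz":-4.5,"twist":0},
    {"tx":0,"ty":0,"tz":-6,"twist":0},
    {"tx":0,"ty":0,"tz":-7.5,"twist":0},
    {"tx":0,"ty":0,"tz":-9,"twist":0},
    {"tx":0,"ty":0,"tz":-10.5,"twist":0},
    {"tx":0,"ty":0,"tz":-12,"twist":0},
    {"tx":0,"ty":0,"tz":-13.5,"twist":0},
    {"tx":0,"ty":0,"tz":-15,"twist":0},
  ],
)

```text
time_s: 35.3
eef_pos: [0.4061, -0.3317, 0.0551]
tool_rot: [0.827, 0.563, -0.0, -0.0]
contact_force: [-2.4, -3.8, -7.4]
finger_gap: 0.413
```

Request:
send_rows(
  moves=[
    {"tx":0,"ty":0,"tz":-1.5,"twist":0},
    {"tx":0,"ty":0,"tz":-3,"twist":0},
    {"tx":0,"ty":0,"tz":-4.5,"twist":0},
    {"tx":0,"ty":0,"tz":-6,"twist":0},
    {"tx":0,"ty":0,"tz":-7,"twist":0},
    {"tx":0,"ty":0,"tz":-8,"twist":0},
    {"tx":0,"ty":0,"tz":-9,"twist":0},
    {"tx":0,"ty":0,"tz":-10,"twist":0},
    {"tx":0,"ty":0,"tz":-11,"twist":0},
    {"tx":0,"ty":0,"tz":-12,"twist":0},
  ],
)

```text
time_s: 36.3
eef_pos: [0.4068, -0.3302, 0.0667]
tool_rot: [0.826, 0.563, 0.0, -0.001]
contact_force: [-2.7, 5.1, -8.7]
finger_gap: 0.411
```

Request:
send_rows(
  moves=[
    {"tx":0,"ty":0,"tz":-1,"twist":0},
    {"tx":0,"ty":0,"tz":-2,"twist":0},
    {"tx":0,"ty":0,"tz":-2,"twist":0},
  ],
)

```text
time_s: 36.6
eef_pos: [0.4069, -0.3299, 0.0689]
tool_rot: [0.826, 0.563, 0.001, -0.001]
contact_force: [-4.0, 5.5, -6.5]
finger_gap: 0.411
```

Request:
send_rows(
  moves=[
    {"tx":0,"ty":0,"tz":-1,"twist":0},
    {"tx":0,"ty":0,"tz":-2,"twist":0},
    {"tx":0,"ty":0,"tz":-3,"twist":0},
    {"tx":0,"ty":0,"tz":-3,"twist":0},
  ],
)

```text
time_s: 37.0
eef_pos: [0.4069, -0.3296, 0.0703]
tool_rot: [0.826, 0.563, 0.001, -0.001]
contact_force: [2.0, 4.8, -21.8]
finger_gap: 0.415
```

Run:
```python
from h import *
s,p,a=pose(); print(p,a,s["contact_force"])
b=grab("top")["color"];a_=grab("side")["color"]
cv2.imwrite("pics/p12.png",cv2.resize(np.hstack([a_[140:290,260:450],b[160:310,300:480]])[:,:,::-1],None,fx=2.1,fy=2.1))
```

```text
[ 406.88074183 -329.62477141   70.34463432] 68.58076216425304 [  2.03233483   4.7666673  -21.84745197]
```

View pics/p12.png

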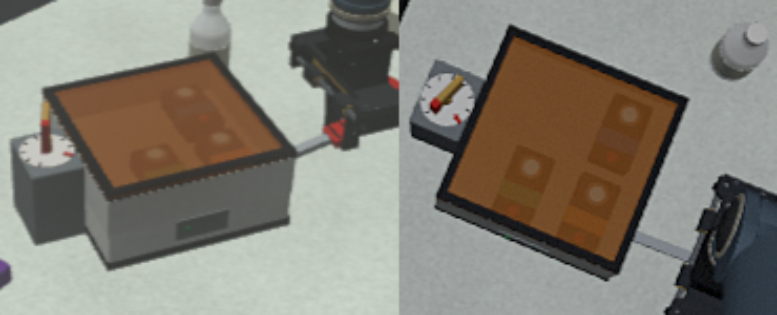

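Request:
send_rows(
  moves=[
    {"tx":0,"ty":0,"tz":1,"twist":0},
    {"tx":0,"ty":0,"tz":1,"twist":0},
    {"tx":0,"ty":0,"tz":1,"twist":0},
    {"tx":0,"ty":0,"tz":1,"twist":0},
    {"tx":0,"ty":0,"tz":1,"twist":0},
    {"tx":0,"ty":0,"tz":-30,"twist":0},
    {"tx":0,"ty":0,"tz":-80,"twist":0},
    {"tx":0,"ty":0,"tz":-130,"twist":0},
    {"tx":0,"ty":0,"tz":-160,"twist":0},
    {"tx":0,"ty":0,"tz":-160,"twist":0},
  ],
  hand=65,
)

```text
time_s: 38.1
eef_pos: [0.4095, -0.3337, 0.2375]
tool_rot: [0.827, 0.563, 0.001, 0.006]
contact_force: [0.5, -0.4, 0.5]
finger_gap: 0.749
```

Run:
```python
from h import *
s,p,a=pose(); print(p,a,s["contact_force"],s["finger_gap"]*87)
chain((*p,a),(480,-100,230,105),(603.8,5,230,137))
b=grab("top")["color"];a_=grab("side")["color"]
k=5
im=np.hstack([cv2.resize(b[190:230,300:345],None,fx=8,fy=8,interpolation=cv2.INTER_CUBIC),cv2.resize(a_[180:220,260:305],None,fx=8,fy=8,interpolation=cv2.INTER_CUBIC)])
im=im.copy()
for i,(f,x0,y0) in enumerate(((F["top"],300,190),(F["side"],260,180))):
  for th,col in((.25,(255,0,255)),(.45,(0,255,0))):
    for z in(127,169):
      pts=[]
      for r in(-26,26):
        x,y=cw(r*np.cos(th),159.5-r*np.sin(th)); q=(proj(f,[x/1e3,y/1e3,z/1e3])[0]-[x0,y0]+.5)*8+[i*360,0]; pts.append(tuple(int(v) for v in q))
      cv2.line(im,*pts,col,1)
cv2.imwrite("pics/p13.png",im[:,:,::-1])
for r in robot.regions_of("top","lid")[:2]: print(r["confidence"],r["extent"],*rect(F["top"],r["mask"],.118))
```

```text
[ 409.51301728 -333.71778621  237.52961953] 68.4940426773559 [ 0.45923367 -0.36048852  0.52749249] 65.15030558733426
(480, -100, 230, 105) {'tx': 243.3, 'ty': -20.1, 'tz': 7.5, 'twist': -36.5}
(603.8, 5, 230, 137) {'tx': 69.4, 'ty': 146.8, 'tz': 0.0, 'twist': -32.0}
0.81 [375.5, 230.8, 121.7, 114.9] [ 545.9 -142.9] [254.3 246.2] 68.3
```

View pics/p13.png

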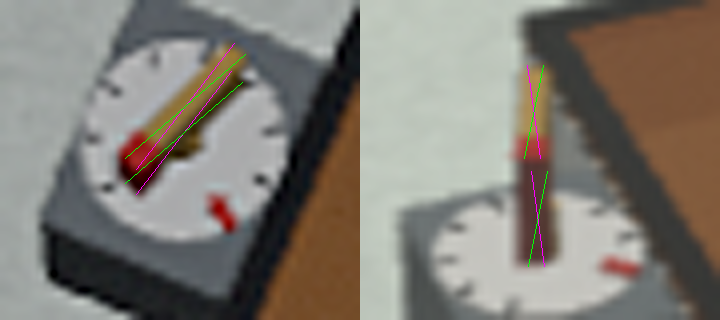

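Request:
send_rows(
  moves=[
    {"tx":243,"ty":-20,"tz":7.5,"twist":-36},
    {"tx":243,"ty":-20,"tz":7.5,"twist":-36},
    {"tx":243,"ty":-20,"tz":7.5,"twist":-36},
    {"tx":243,"ty":-20,"tz":7.5,"twist":-36},
    {"tx":243,"ty":-20,"tz":7.5,"twist":-36},
    {"tx":243,"ty":-20,"tz":7.5,"twist":-36},
    {"tx":243,"ty":-20,"tz":7.5,"twist":-36},
  ],
  hand=50,
)

```text
time_s: 38.95
eef_pos: [0.4763, -0.0976, 0.223]
tool_rot: [0.611, 0.792, -0.001, -0.001]
contact_force: [0.0, -0.9, 0.1]
finger_gap: 0.577
```

Request:
send_rows(
  moves=[
    {"tx":69,"ty":147,"tz":0,"twist":-34},
    {"tx":69,"ty":147,"tz":0,"twist":-34},
    {"tx":69,"ty":147,"tz":0,"twist":-34},
    {"tx":69,"ty":147,"tz":0,"twist":-34},
    {"tx":69,"ty":147,"tz":0,"twist":-34},
    {"tx":69,"ty":147,"tz":0,"twist":-34},
    {"tx":69,"ty":147,"tz":0,"twist":-34},
  ],
)

```text
time_s: 39.65
eef_pos: [0.601, 0.0026, 0.2238]
tool_rot: [0.357, 0.934, -0.001, -0.0]
contact_force: [0.2, 0.6, 0.2]
finger_gap: 0.571
```

Run:
```python
from h import *
s,p,a=pose(); print(p,a,s["joints"].round(2),s["finger_gap"]*87)
chain((*p,a),(605,6.5,134,138.5))
```

```text
[601.02822977   2.63873851 223.8399583 ] 138.2187130225567 [ 0.54  0.48 -0.85  1.68  0.39  1.16  0.43] 49.69929337925533
(605, 6.5, 134, 138.5) {'tx': -0.4, 'ty': 5.5, 'tz': 89.8, 'twist': -0.3}
```

Request:
send_rows(
  moves=[
    {"tx":-0.5,"ty":4.5,"tz":0,"twist":0},
    {"tx":-0.5,"ty":4.5,"tz":30,"twist":0},
    {"tx":-0.5,"ty":4.5,"tz":60,"twist":0},
    {"tx":-0.5,"ty":4.5,"tz":80,"twist":0},
    {"tx":-0.5,"ty":4.5,"tz":90,"twist":0},
    {"tx":-0.5,"ty":4.5,"tz":90,"twist":0},
    {"tx":-0.5,"ty":4.5,"tz":90,"twist":0},
  ],
)

```text
time_s: 40.35
eef_pos: [0.606, 0.0082, 0.1355]
tool_rot: [0.355, 0.935, 0.0, 0.001]
contact_force: [-0.2, 0.4, 0.7]
finger_gap: 0.575
```

Request:
send_rows(
  moves=[
    {"tx":0,"ty":0,"tz":0,"twist":0},
    {"tx":0,"ty":0,"tz":0,"twist":0},
    {"tx":0,"ty":0,"tz":0,"twist":0},
    {"tx":0,"ty":0,"tz":0,"twist":0},
    {"tx":0,"ty":0,"tz":0,"twist":0},
    {"tx":0,"ty":0,"tz":0,"twist":0},
    {"tx":0,"ty":0,"tz":0,"twist":0},
    {"tx":0,"ty":0,"tz":0,"twist":0},
  ],
  hand=3,
)

```text
time_s: 41.15
eef_pos: [0.6041, 0.0067, 0.1344]
tool_rot: [0.355, 0.935, -0.002, -0.001]
contact_force: [-4.1, -2.0, 3.9]
finger_gap: 0.113
```

Run:
```python
from h import *
s,p,a=pose(); print(p,a,s["contact_force"],s["ft_torque"],s["finger_gap"]*87)
```

```text
[604.1204179    6.73362557 134.39161548] 138.45457082327584 [-4.14796348 -2.00614919  3.88676181] [-0.58428621  0.78118084 -0.01015352] 9.798925994925789
```

Request:
send_rows(
  moves=[
    {"tx":0,"ty":-2,"tz":0,"twist":6},
    {"tx":0,"ty":-2,"tz":0,"twist":14},
    {"tx":0,"ty":-2,"tz":0,"twist":22},
    {"tx":0,"ty":-2,"tz":0,"twist":30},
    {"tx":0,"ty":-2,"tz":0,"twist":38},
    {"tx":0,"ty":-2,"tz":0,"twist":46},
    {"tx":0,"ty":-2,"tz":0,"twist":54},
    {"tx":0,"ty":-2,"tz":0,"twist":62},
    {"tx":0,"ty":-2,"tz":0,"twist":70},
    {"tx":0,"ty":-2,"tz":0,"twist":76},
  ],
)

```text
time_s: 42.15
eef_pos: [0.6057, 0.007, 0.1344]
tool_rot: [0.856, 0.517, 0.002, 0.001]
contact_force: [4.2, 0.4, -3.6]
finger_gap: 0.113
```

Run:
```python
from h import *
s,p,a=pose(); print(p,a,s["contact_force"],s["ft_torque"],s["finger_gap"]*87,s["joints"].round(2))
```

```text
[605.65002804   7.02527099 134.44310454] 62.275474302062975 [ 4.19177831  0.36678381 -3.5962404 ] [-0.07341639 -0.80329232  0.07834606] 9.812707957431023 [ 0.28  0.49 -0.48  1.78  0.27  0.94 -0.8 ]
```

Request:
send_rows(
  moves=[
    {"tx":0,"ty":0,"tz":0,"twist":6},
    {"tx":0,"ty":0,"tz":0,"twist":14},
    {"tx":0,"ty":0,"tz":0,"twist":22},
    {"tx":0,"ty":0,"tz":0,"twist":30},
    {"tx":0,"ty":0,"tz":0,"twist":38},
    {"tx":0,"ty":0,"tz":0,"twist":46},
    {"tx":0,"ty":0,"tz":0,"twist":54},
    {"tx":0,"ty":0,"tz":0,"twist":62},
    {"tx":0,"ty":0,"tz":0,"twist":70},
    {"tx":0,"ty":0,"tz":0,"twist":74},
  ],
)

```text
time_s: 43.15
eef_pos: [0.6063, 0.0056, 0.1344]
tool_rot: [0.995, -0.102, 0.003, 0.0]
contact_force: [4.7, -2.1, -3.7]
finger_gap: 0.116
```

Request:
send_rows(
  moves=[
    {"tx":0,"ty":0,"tz":0,"twist":0},
    {"tx":0,"ty":0,"tz":0,"twist":0},
  ],
)

```text
time_s: 43.35
eef_pos: [0.6063, 0.0056, 0.1345]
tool_rot: [0.995, -0.1, 0.003, 0.0]
contact_force: [4.6, -2.1, -4.0]
finger_gap: 0.107
```

Run:
```python
from h import *
s,p,a=pose(); print(p,a,s["contact_force"],s["ft_torque"],s["finger_gap"]*87,s["joints"].round(2))
```

```text
[606.30877669   5.57776354 134.45724767] -11.530947721845603 [ 4.62430386 -2.08436954 -3.97546407] [-0.41129068 -0.98881515 -0.03148625] 9.343639222016964 [ 0.06  0.45 -0.18  1.79  0.1   0.91 -1.94]
```

Request:
send_rows(
  moves=[
    {"tx":0,"ty":0,"tz":0,"twist":0},
    {"tx":0,"ty":0,"tz":0,"twist":0},
    {"tx":0,"ty":0,"tz":0,"twist":0},
    {"tx":0,"ty":0,"tz":0,"twist":0},
    {"tx":0,"ty":0,"tz":0,"twist":0},
    {"tx":0,"ty":0,"tz":0,"twist":0},
    {"tx":0,"ty":0,"tz":0,"twist":0},
    {"tx":0,"ty":0,"tz":0,"twist":0},
    {"tx":0,"ty":0,"tz":0,"twist":0},
    {"tx":0,"ty":0,"tz":0,"twist":0},
  ],
  hand=87,
)

```text
time_s: 44.35
eef_pos: [0.6041, 0.0068, 0.1345]
tool_rot: [0.995, -0.1, 0.0, 0.0]
contact_force: [0.6, 0.3, -0.9]
finger_gap: 0.935
```

Run:
```python
from h import *
s,p,a=pose(); print(p,a,s["contact_force"],s["finger_gap"]*87)
```

```text
[604.07158623   6.75184973 134.45613316] -11.487077492481545 [ 0.58950127  0.26624606 -0.90233726] 81.36227871608261
```

Request:
send_rows(
  moves=[
    {"tx":1.5,"ty":0.5,"tz":0,"twist":-85},
    {"tx":1.5,"ty":0.5,"tz":0,"twist":-85},
    {"tx":1.5,"ty":0.5,"tz":0,"twist":-85},
    {"tx":1.5,"ty":0.5,"tz":0,"twist":-85},
    {"tx":1.5,"ty":0.5,"tz":0,"twist":-85},
    {"tx":1.5,"ty":0.5,"tz":0,"twist":-85},
    {"tx":1.5,"ty":0.5,"tz":0,"twist":-85},
    {"tx":1.5,"ty":0.5,"tz":0,"twist":-85},
    {"tx":1.5,"ty":0.5,"tz":0,"twist":-85},
    {"tx":1.5,"ty":0.5,"tz":0,"twist":-85},
  ],
)

```text
time_s: 45.35
eef_pos: [0.6054, 0.0058, 0.1344]
tool_rot: [0.8, 0.601, -0.0, 0.0]
contact_force: [1.4, -0.1, -0.4]
finger_gap: 1.0
```

Request:
send_rows(
  moves=[
    {"tx":0,"ty":0,"tz":0,"twist":-85},
    {"tx":0,"ty":0,"tz":0,"twist":-85},
    {"tx":0,"ty":0,"tz":0,"twist":-85},
    {"tx":0,"ty":0,"tz":0,"twist":-85},
    {"tx":0,"ty":0,"tz":0,"twist":-85},
    {"tx":0,"ty":0,"tz":0,"twist":-85},
    {"tx":0,"ty":0,"tz":0,"twist":-85},
    {"tx":0,"ty":0,"tz":0,"twist":-85},
    {"tx":0,"ty":0,"tz":0,"twist":-85},
    {"tx":0,"ty":0,"tz":0,"twist":-85},
  ],
)

```text
time_s: 46.35
eef_pos: [0.6055, 0.0057, 0.1344]
tool_rot: [0.184, 0.983, -0.0, 0.0]
contact_force: [-0.2, 0.5, 0.3]
finger_gap: 0.999
```

Request:
send_rows(
  moves=[
    {"tx":0,"ty":0,"tz":0,"twist":-8},
    {"tx":0,"ty":0,"tz":0,"twist":-10},
    {"tx":0,"ty":0,"tz":0,"twist":-10},
    {"tx":0,"ty":0,"tz":0,"twist":-10},
  ],
)

```text
time_s: 46.75
eef_pos: [0.6055, 0.0058, 0.1344]
tool_rot: [0.101, 0.995, -0.0, 0.0]
contact_force: [0.2, 0.4, 0.2]
finger_gap: 0.998
```

Request:
send_rows(
  moves=[
    {"tx":0,"ty":0,"tz":0,"twist":0},
    {"tx":0,"ty":0,"tz":0,"twist":0},
    {"tx":0,"ty":0,"tz":0,"twist":0},
    {"tx":0,"ty":0,"tz":0,"twist":0},
    {"tx":0,"ty":0,"tz":0,"twist":0},
    {"tx":0,"ty":0,"tz":0,"twist":0},
    {"tx":0,"ty":0,"tz":0,"twist":0},
    {"tx":0,"ty":0,"tz":0,"twist":0},
    {"tx":0,"ty":0,"tz":0,"twist":0},
    {"tx":0,"ty":0,"tz":0,"twist":0},
  ],
  hand=3,
)

```text
time_s: 47.75
eef_pos: [0.6054, 0.006, 0.1344]
tool_rot: [0.1, 0.995, -0.0, 0.0]
contact_force: [-0.9, -0.1, 0.0]
finger_gap: 0.167
```

Run:
```python
from h import *
s,p,a=pose(); print(p,a,s["contact_force"],s["ft_torque"],s["finger_gap"]*87,s["joints"].round(2))
```

```text
[605.4258617    5.95223345 134.4418123 ] 168.51040782423726 [-0.8864451  -0.07302794  0.01937777] [ 0.05638439 -0.12813249  0.01893782] 14.49659919685287 [ 0.56  0.62 -0.92  1.76  0.56  1.05  0.82]
```

Request:
send_rows(
  moves=[
    {"tx":0,"ty":0,"tz":0,"twist":0},
    {"tx":0,"ty":0,"tz":0,"twist":0},
    {"tx":0,"ty":0,"tz":0,"twist":0},
    {"tx":0,"ty":0,"tz":0,"twist":0},
  ],
)

```text
time_s: 48.15
eef_pos: [0.6054, 0.0058, 0.1345]
tool_rot: [0.1, 0.995, -0.0, -0.0]
contact_force: [-0.1, -1.6, 0.6]
finger_gap: 0.108
```

Request:
send_rows(
  moves=[
    {"tx":0,"ty":0,"tz":0,"twist":6},
    {"tx":0,"ty":0,"tz":0,"twist":14},
    {"tx":0,"ty":0,"tz":0,"twist":22},
    {"tx":0,"ty":0,"tz":0,"twist":30},
    {"tx":0,"ty":0,"tz":0,"twist":38},
    {"tx":0,"ty":0,"tz":0,"twist":46},
    {"tx":0,"ty":0,"tz":0,"twist":54},
    {"tx":0,"ty":0,"tz":0,"twist":62},
    {"tx":0,"ty":0,"tz":0,"twist":70},
    {"tx":0,"ty":0,"tz":0,"twist":76},
  ],
)

```text
time_s: 49.15
eef_pos: [0.6051, 0.0055, 0.1344]
tool_rot: [0.693, 0.721, -0.001, 0.0]
contact_force: [-1.2, -1.3, -0.2]
finger_gap: 0.111
```

Request:
send_rows(
  moves=[
    {"tx":0,"ty":0,"tz":0,"twist":6},
    {"tx":0,"ty":0,"tz":0,"twist":13},
    {"tx":0,"ty":0,"tz":0,"twist":20},
    {"tx":0,"ty":0,"tz":0,"twist":27},
    {"tx":0,"ty":0,"tz":0,"twist":34},
    {"tx":0,"ty":0,"tz":0,"twist":40},
    {"tx":0,"ty":0,"tz":0,"twist":45},
    {"tx":0,"ty":0,"tz":0,"twist":49},
    {"tx":0,"ty":0,"tz":0,"twist":52},
    {"tx":0,"ty":0,"tz":0,"twist":52},
  ],
)

```text
time_s: 50.15
eef_pos: [0.6048, 0.0056, 0.1344]
tool_rot: [0.938, 0.346, -0.001, 0.0]
contact_force: [-1.9, -2.1, 2.1]
finger_gap: 0.113
```

Run:
```python
from h import *
s,p,a=pose(); print(p,a,s["contact_force"],s["ft_torque"],s["finger_gap"]*87,s["joints"].round(2))
```

```text
[604.82274363   5.62457903 134.41792771] 40.52400466468232 [-1.92360837 -2.05243258  2.094939  ] [-0.30432191  0.37091657 -0.05978472] 9.809020693516462 [ 0.21  0.47 -0.39  1.78  0.22  0.93 -1.13]
```

Request:
send_rows(
  moves=[
    {"tx":0,"ty":0,"tz":0,"twist":2},
    {"tx":0,"ty":0,"tz":0,"twist":4},
    {"tx":0,"ty":0,"tz":0,"twist":6},
    {"tx":0,"ty":0,"tz":0,"twist":8},
    {"tx":0,"ty":0,"tz":0,"twist":10},
    {"tx":0,"ty":0,"tz":0,"twist":11},
    {"tx":0,"ty":0,"tz":0,"twist":11},
  ],
)

```text
time_s: 50.85
eef_pos: [0.6048, 0.0057, 0.1344]
tool_rot: [0.967, 0.255, -0.001, 0.0]
contact_force: [-3.2, -1.9, 1.8]
finger_gap: 0.112
```

Run:
```python
from h import *
s,p,a=pose(); print(p,a,s["contact_force"],s["ft_torque"],s["finger_gap"]*87,s["effort"].round(2))
```

```text
[604.83369856   5.67000482 134.40784725] 29.556545487302767 [-3.15659898 -1.92515183  1.7895638 ] [-0.38460234  0.68164234  0.0592927 ] 9.779295242310821 [ -1.11 -45.03  -4.2  -21.37  -0.3   -1.11  -0.09]
```

Request:
send_rows(
  moves=[
    {"tx":0,"ty":0,"tz":0,"twist":1},
    {"tx":0,"ty":0,"tz":0,"twist":2},
    {"tx":0,"ty":0,"tz":0,"twist":3},
    {"tx":0,"ty":0,"tz":0,"twist":4},
    {"tx":0,"ty":0,"tz":0,"twist":4},
    {"tx":0,"ty":0,"tz":0,"twist":4},
  ],
)

```text
time_s: 51.45
eef_pos: [0.605, 0.0057, 0.1344]
tool_rot: [0.975, 0.221, -0.001, 0.0]
contact_force: [-3.9, -2.7, 3.8]
finger_gap: 0.117
```

Run:
```python
from h import *
s,p,a=pose(); print(p,a,s["contact_force"],s["ft_torque"],s["finger_gap"]*87,s["effort"].round(2))
```

```text
[604.95078051   5.73656636 134.42453373] 25.584693718488918 [-3.88182188 -2.65995715  3.81251951] [-0.57177314  0.99211627  0.62265082] 10.196389723064497 [ -0.95 -44.53  -3.86 -21.85  -0.72  -1.55  -0.61]
```

Request:
send_rows(
  moves=[
    {"tx":0,"ty":0,"tz":0,"twist":0},
    {"tx":0,"ty":0,"tz":0,"twist":0},
    {"tx":0,"ty":0,"tz":0,"twist":0},
    {"tx":0,"ty":0,"tz":0,"twist":0},
    {"tx":0,"ty":0,"tz":0,"twist":0},
    {"tx":0,"ty":0,"tz":0,"twist":0},
    {"tx":0,"ty":0,"tz":-30,"twist":0},
    {"tx":0,"ty":0,"tz":-80,"twist":0},
    {"tx":0,"ty":0,"tz":-130,"twist":0},
    {"tx":0,"ty":0,"tz":-150,"twist":0},
  ],
  hand=60,
)

```text
time_s: 52.45
eef_pos: [0.6077, 0.0066, 0.2902]
tool_rot: [0.975, 0.221, 0.004, 0.001]
contact_force: [1.1, 0.8, -0.5]
finger_gap: 0.689
```

Request:
send_rows(
  moves=[
    {"tx":0,"ty":-100,"tz":0,"twist":0},
    {"tx":0,"ty":-180,"tz":0,"twist":0},
    {"tx":50,"ty":-180,"tz":0,"twist":0},
    {"tx":100,"ty":-180,"tz":0,"twist":0},
    {"tx":150,"ty":-180,"tz":0,"twist":0},
    {"tx":200,"ty":-180,"tz":0,"twist":0},
    {"tx":250,"ty":-180,"tz":0,"twist":0},
    {"tx":250,"ty":-180,"tz":0,"twist":0},
    {"tx":250,"ty":-180,"tz":0,"twist":0},
    {"tx":250,"ty":-180,"tz":0,"twist":0},
  ],
)

```text
time_s: 53.45
eef_pos: [0.7532, 0.2764, 0.2831]
tool_rot: [0.975, 0.221, -0.001, -0.0]
contact_force: [-0.2, -0.1, 0.3]
finger_gap: 0.689
```

Run:
```python
from h import *
s,p,a=pose(); print(p,a,s["contact_force"],s["finger_gap"]*87)
b=grab("top","t14")["color"];a_=grab("side","s14")["color"]
r=lambda im,k: cv2.resize(im,None,fx=k,fy=k,interpolation=cv2.INTER_CUBIC)
cv2.imwrite("pics/p14.png",np.hstack([r(b[190:230,300:345],7),r(a_[100:380,140:460],1)])[:,:,::-1])
```

```text
[753.21482388 276.42684095 283.05485311] 25.539169435603608 [-0.19279242 -0.06628434  0.26593743] 59.93993775362011
```

View pics/p14.png

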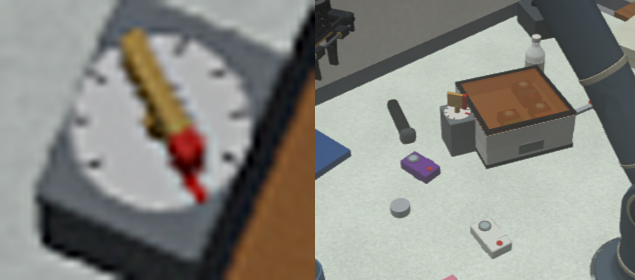

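View pics/t14.png

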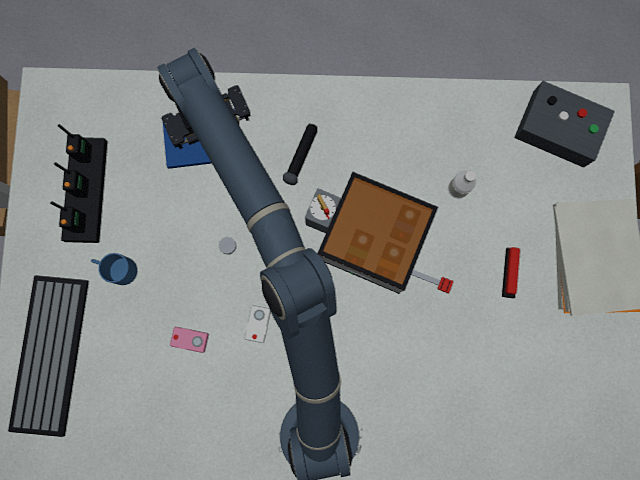

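The top view shows the lid shut with three cameras flat under it at (409,220), (361,245) and (397,255). The pedal is up at (445,285) and the key points at its mark at (322,207). The bystanders are where they started, and there is no yellow camera anywhere on the desk.

```bash
python3 -c "
from bench import robot
print(robot.job_done(), robot.read_state()['contact_force'])"
```

```text
the job is handed in; nothing more can be done
the job is handed in; nothing more can be done
```

The job is done and handed in at about 53 s on the robot's clock.

- **Opening:** I pressed the pedal down to its stop, and the lid stood fully open.
- **Loading:** I laid the three cameras that were there (blue, orange and green) flat and side by side on the cabinet floor. No yellow camera was on the desk in either view.
- **Closing:** I pinched the pedal and eased it up over about 3.5 s, until the upward force rose to about 22 N at its stop and the lid was shut.
- **Winding:** With the lid shut, I wound the key clockwise in two grips, until the torque jumped from about 0.06 to 0.6 N m at its stop.

**Last checks:** The final pictures show the lid shut, with the three cameras flat and separate under it. The key's red end is on the red mark. The tin, mug, stapler, torch and gel bottle look where they started, and the gripper is clear of everything. No check failed, no camera was knocked aside, and I saw no slackening of the grip. The one high reading was about 64 N at the wrist, when I pressed the pedal against its stop with closed fingertips. The limits are 120 N at the wrist and 40 N for the arm or gripper body, and only the fingertips were pressing.

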